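# Set up the extraction for a carving blank

### The arm

A 6-joint arm with a two-finger parallel gripper is mounted at the origin on the work surface. World frame = base frame: x ahead of the robot, y to its left, z up, the work surface at z = 0. Lengths are in mm, angles in rad, forces in N, time in s.
With the tool pointing down it reaches from about 350 to 1000 mm from the base axis. Payload 7.1 kg.
Tool frame: the origin (TCP) lies between the finger pads; the fingertips stand 22 mm ahead of it and the grasp point (between the pads) lies 3 mm ahead of it; z points along the fingers, x is the direction in which the jaws open and shut, and the axes are right-handed (so a half turn about z gives the same grasp; the last joint's range is limited). The gripper opens to 85 mm and grips with 20 to 120 N. Pads are 22 mm wide; open, the fingers measure 114 mm over their backs; the gripper's body (76 mm by 85 mm) begins 54 mm behind the grasp point. The pads swing forward as they close: fully open they stand 13 mm farther back than shut.
Start: joints at [-1.207, 0.423, 1.63, -0, 1.089, -0.019], TCP at [233.465, -579.74, 214.919] pointing down, gripper open.
Joint ranges: [-3, 3], [-0.9, 2.11], [0.09, 2.58], [-1.31, 4.45], [0.11, 2.69], [-2.54, 2.54]. Speed limits (rad/s): [2.39, 2.39, 3.01, 3.14, 3.14, 3.14].

### API

Orientations are given as a unit quaternion [x, y, z, w].
In Python, from station import bot gives the robot as it stands.
- The arm moves only by the shell command python3 -m jog 'ROWS' [FORCE]. ROWS is JSON, a list of rows, each an object of numbers: "jaw": the gripper command: -1 is fully open, 1 is shut, values between are in proportion; "dx", "dy", "dz": the shift along the world's x, y, z in m; "turn": the turn about the world's z in rad. In form: [{"jaw": .., "dx": .., "dy": .., "dz": .., "turn": ..}, ...]. A call has 1 to 8 rows; each row is the pose to reach, as a shift and turn from the pose commanded when the call began; what a row does not reach only later rows make up. A row lasts 1/10 s, in which the tool goes at most 50 mm and 8.59 degrees, less where a joint would pass 70% of its speed; a pose out of reach is approached as far as the arm can. A call with a gripper value outside its range is refused whole. The fingers move at their own pace and stop on an object; FORCE is the grip in N (left out, the last holds). Time passes only in rows, so rows that repeat a pose let the fingers close. It gives the time, the measured TCP pose, the force and the opening at its end, in the units of the state.
- bot.observe(): the state, without advancing time (a new reading comes with each control period).
- bot.get_image(name): name is "scene" or "top" or "wrist"; returns (picture, depth): 420x560x3 uint8, blue, green, red; 420x560 float32, mm along the optical axis (not along the pixel's ray), 0 where there is no reading.
- bot.camera_info(name): a dict with "intrinsics" (3x3 intrinsics, pixels), "distortion" ([k1, k2, p1, p2, k3] as OpenCV has them; the pictures are not rectified), "extrinsics" (4x4, takes a point from camera to world coordinates); the wrist camera has in their place "hand_eye" (4x4, takes a point from camera to tool coordinates, whose origin is the TCP and whose axes are the tool frame's). Camera axes: x right, y down, z forward; pixel columns grow to the right and rows downward; lengths in mm; the calibration is good to about 2 mm. A picture is of the moment at which its call begins: read the wrist's pose just before it. camera_info takes no time and is no camera call.
- bot.sign_off(): hands the job in, once; it reports no verdict.
The state is a dict: "time_s": time; "q": joint angles; "joint_velocities": joint speeds; "tau": joint torques, N m; "tool_pos": TCP position; "eef_rot": TCP orientation; "ft_force": force on the tool from outside, world axes, zero at the start; "ft_torque": the same for the moment, N m; "opening": finger opening in mm.
Only numpy, scipy, OpenCV 4.12 (cv2) and the standard library are available. Lean on these libraries where they do the work, as an engineer would, in place of code of your own. Each camera call takes 0.05 s, during which the arm holds its last target.

### The job

Take the square-edged birch blank out of the stock rack and stand it upright between the two cheeks of the carving rest, on its floor and roughly centred; then swing the extraction hood over it, and only then turn the selector on the grey control box to the mark with three dots. Leave the round log, the bottle, the mug and the wood slice where they stand.

Things in the scene. Friction and masses are not known exactly. Their poses are not given: they have to be found in the camera images.
- blank: square-edged birch block, 45 (x) x 60 (y) x 80 mm (z, upright), 0.1 to 0.21 kg, pale wood with white bark on one 60 mm face. Origin at the centre of its underside. It starts upright in one of the two bays of the rack, its 60 mm side between the partitions, so that there it can be taken only across its 45 mm side (its x)
- log: bystander: round birch log, 54 mm diameter, 80 mm tall, standing in the other bay of the rack. Origin at the centre of its underside
- rack: fixed plywood stock rack: base 120 (x) x 164 (y) x 8 mm with three upright partitions, each 70 mm (x) x 8 mm (y), tops 84 mm above the bench, at y = -78, 0 and 78 mm, making two bays 70 mm wide in y and open at both x ends. Things in it stand on the base, 8 mm above the bench. Origin under the centre of the base
- rest: fixed wooden carving rest: base 120 (x) x 100 (y) x 12 mm with two upright cheeks, each 70 mm (x) x 14 mm (y), tops 86 mm above the bench, leaving between them a channel 54 mm wide in y, along x, open at both ends. The blank fits only with its 45 mm side across the channel (its 60 mm side along the rest's x), and the cheeks then hide its two 60 mm faces. Origin under the centre of the base
- rest_seat (a point): centre of the rest's floor between the cheeks, 12 mm above the bench; axes as rest
- post: fixed upright metal duct post, 48 mm diameter with a foot plate 110 mm in diameter and 8 mm thick, 209 mm tall with the turning head. Origin at the centre of its foot; its -x points roughly to the rest
- hood (a joint): swing of the hood arm about the vertical axis of the post (rad): at 0 the arm points along the post's -x, it grows clockwise seen from above, towards the control box; range -0.6 to 1.7. Light friction (about 0.12 N m): it stays where it is left
- post_hinge (a point): point on the hinge axis of the hood arm at the arm's height, 191 mm above the bench; the axis is vertical
- hood_grip (a point): middle of the upright round wooden handle on top of the hood, 22 mm diameter, free from 210 to 262 mm above the bench; this point is 238 mm up and 200 mm from the hinge axis. The horizontal arm pipe, 30 mm diameter, runs from the hood to the post, its top 206 mm above the bench
- hood_mouth (a point): centre of the round mouth of the hood, 104 mm diameter, facing down 150 mm above the bench, straight below the handle
- control: fixed dark grey control box, 150 (x) x 140 (y) x 55 mm, with the selector on the centre of its top. Origin under its centre. Marks round the selector on a circle of 53 mm radius: clockwise from above a ring, one, two, three and four dots (in a row across the pointer's direction), at 90, 45, 0, -45 and -90 degrees from the box's +x (counter-clockwise positive)
- selector (a joint): angle of the selector (rad), growing clockwise seen from above: 0 at the ring, 0.785 at one dot, 1.571 at two dots, 2.356 at three dots, 3.142 at four dots (end stop just beyond). A sprung detent pulls it into the nearest mark; it takes up to about 0.06 N m to pass from one to the next. It starts at the ring or at one dot
- selector_grip (a point): point on the selector's axis, 93 mm above the bench, in the upper part of its bar grip: black, 62 mm long, 16 mm wide, from 65 to 107 mm above the bench, on a disc of 60 mm diameter. The point's x runs along the bar to the pointer end, which has a white line on top; y is across the bar
- oil: bystander: amber bottle, 54 mm diameter, 150 mm tall; origin at the centre of its underside
- mug: bystander: white cup, 76 mm diameter, 85 mm tall; origin at the centre of its underside
- slice: bystander: round slice of wood lying flat, 100 mm diameter, 22 mm thick; origin at the centre of its underside
Mind the look-alikes: they are no part of the job. Leave any pink look-alike of the rest alone.

How it is judged (in metres and radians):
On the way, in this order (a step that is already met when the one before it is completed fails the run):
1. the blank stands released on the floor of the rest between its cheeks (x of blank in the frame of rest_seat between -0.018 and 0.018 m and y of blank in the frame of rest_seat between -0.012 and 0.012 m and z of blank in the frame of rest_seat between -0.005 and 0.005 m and angle between blank's own z axis and vertical below 0.1 rad and contact force between blank and the fingers below 0.1 N and linear speed of blank below 0.02 m/s), for 0.2 s.
2. the hood's mouth is over the rest (horizontal distance between hood_mouth and rest_seat below 0.03 m and velocity of joint hood between -0.05 and 0.05 rad/s), for 0.2 s.
3. the selector is at three dots (value of joint selector between 2.216 and 2.496 rad and velocity of joint selector between -0.1 and 0.1 rad/s), for 0.2 s.
At the end, for the whole second after the job is handed in: Blank released, upright and still on the rest's floor between the cheeks, within 18 mm of the middle; hood mouth still and within 30 mm of the rest's middle seen from above; selector still, within 0.14 rad of three dots; log, bottle, mug and slice within 30 mm of where they stood (all of step 1 and all of step 2 and all of step 3 and distance of each of log, oil, mug, slice from where it was at the start of the episode below 0.03 m); the robot touches nothing.
It fails at once if the round log is moved more than 30 mm or tipped over (distance of log from where it was at the start of the episode above 0.03 m or angle between log's own z axis and vertical above 0.4 rad).
It fails at once if the bottle is moved more than 30 mm or tipped over (distance of oil from where it was at the start of the episode above 0.03 m or angle between oil's own z axis and vertical above 0.4 rad).
It fails at once if the mug is moved more than 30 mm or tipped over (distance of mug from where it was at the start of the episode above 0.03 m or angle between mug's own z axis and vertical above 0.4 rad).
It fails at once if the wood slice is moved more than 30 mm or tipped over (distance of slice from where it was at the start of the episode above 0.03 m or angle between slice's own z axis and vertical above 0.4 rad).
It fails at once if the selector is turned away from the ring or one-dot mark (past 1.3 rad) before the hood is over the rest (value of joint selector above 1.3 rad and horizontal distance between hood_mouth and rest_seat above 0.04 m).
It also fails if it takes over 72 s, if anything falls off the work surface, if the arm or the gripper's body presses on something with over 40 N, if the wrist force passes 120 N, or if a joint passes its speed limit or range.

## Working session

There is one attempt and no reset: what is moved stays moved. The work goes in short steps, Python scripts to look and compute and a shell command to move; the robot and the scene stay as the last step left them, time stands still between calls to the robot, and variables do not carry over. Pictures are saved under pics/ and viewed, and the job is handed in when it is done.

```bash
mkdir -p pics; ls
python3 - <<'E'
from station import bot
import cv2
s=bot.observe();print(s)
for n in ("scene","top"):
    im,d=bot.get_image(n);cv2.imwrite(f"pics/{n}0.png",im)
    import numpy as np
    np.save(f"pics/{n}0d.npy",d)
    print(n,bot.camera_info(n))
print(bot.camera_info("wrist"))
E
```

```text
pics
{'time_s': 0.0, 'q': array([-1.20701012e+00,  4.23848651e-01,  1.63071722e+00,  1.75734234e-05,
        1.08859228e+00, -1.89605959e-02]), 'joint_velocities': array([-1.44724235e-03, -9.16127138e-04,  1.12453701e-03, -2.77334161e-03,
       -9.99313278e-04,  5.81375913e-06]), 'tau': array([ 2.21728842e-03, -5.57382488e+01, -2.81743830e+01,  6.25841881e-05,
        7.32665299e-03,  1.96320080e-06]), 'tool_pos': array([ 233.2613063 , -579.20765832,  214.13014082]), 'eef_rot': array([ 8.28692197e-01, -5.59704055e-01, -6.35759421e-04, -4.56689012e-04]), 'ft_force': array([-0.31269255,  0.56385002, -0.09395455]), 'ft_torque': array([-0.02872297,  0.01423546,  0.0444392 ]), 'opening': 85.39898742026895}
scene {'intrinsics': array([[487.45821697,   0.        , 275.33826499],
       [  0.        , 487.45821697, 210.31572111],
       [  0.        ,   0.        ,   1.        ]]), 'distortion': array([-0.00789503,  0.        ,  0.        ,  0.        ,  0.        ]), 'extrinsics': array([[-2.98822666e-01,  5.04269184e-01, -8.10196028e-01,
         1.45888237e+03],
       [ 9.54229740e-01, 
[... 761 characters left out ...]
,
       [ 0.00000000e+00,  0.00000000e+00,  0.00000000e+00,
         1.00000000e+00]])}
{'intrinsics': array([[350.64774972,   0.        , 281.05505147],
       [  0.        , 350.64774972, 211.34238576],
       [  0.        ,   0.        ,   1.        ]]), 'distortion': array([-0.02184408,  0.        ,  0.        ,  0.        ,  0.        ]), 'hand_eye': array([[ 9.99999042e-01, -5.71823807e-04, -1.26031550e-03,
         5.35653503e-01],
       [ 9.16274910e-04,  9.56034580e-01,  2.93252522e-01,
        -7.57423202e+01],
       [ 1.03721643e-03, -2.93253396e-01,  9.56034189e-01,
        -1.58054279e+02],
       [ 0.00000000e+00,  0.00000000e+00,  0.00000000e+00,
         1.00000000e+00]])}
```

View pics/scene0.png

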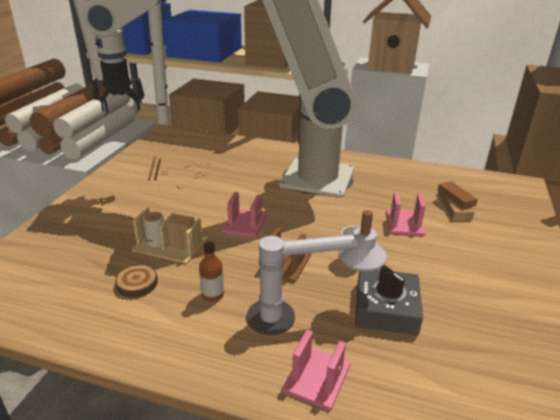

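View pics/top0.png

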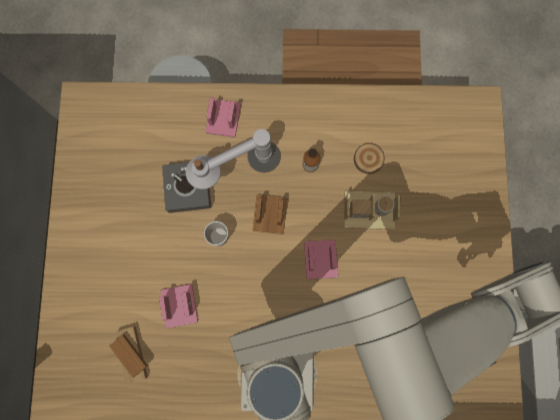

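The top view shows the rack at (372,210) with the round log in the right bay and the blank in the left. The brown rest is at (270,213) and pink look-alikes are at (222,117), (321,258) and (179,305). The post is at (263,150), the hood at (203,172), the control box at (187,186), and another brown thing at (128,355). I'll enlarge to confirm.

Run:
```python
import cv2,numpy as np
t=cv2.imread("pics/top0.png");s=cv2.imread("pics/scene0.png")
cv2.imwrite("pics/c1.png",cv2.resize(t[100:260,150:410],None,fx=3,fy=3,interpolation=cv2.INTER_CUBIC))
a=cv2.resize(s[190:290,100:330],None,fx=3.4,fy=3.4,interpolation=cv2.INTER_CUBIC)
cv2.imwrite("pics/c2.png",a)
cv2.imwrite("pics/c3.png",cv2.resize(s[200:340,330:440],None,fx=4,fy=4,interpolation=cv2.INTER_CUBIC))
```

```text
(no output)
```

View pics/c1.png

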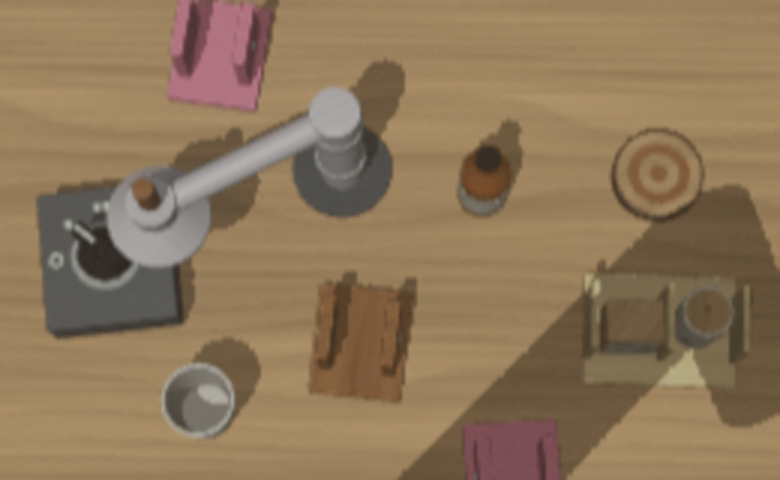

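View pics/c2.png

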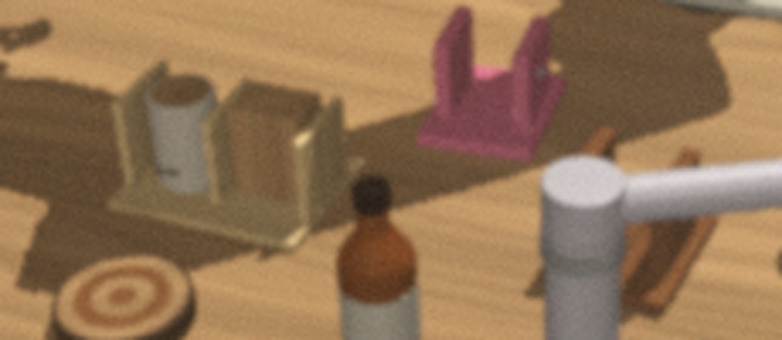

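View pics/c3.png

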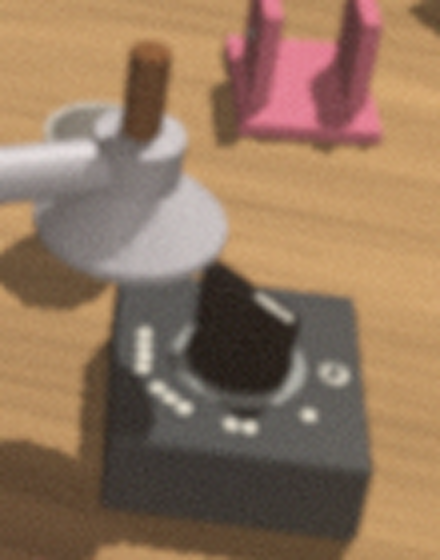

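The square-edged block in the bay at top-view (363,207) is the blank. The round white-barked one at (385,205) is the log. The non-pink rest is the brown one at (270,213). The white line of the selector points at the one-dot mark. Next I get rough positions by ray casting.

```bash
cat > h.py <<'E'
import cv2,numpy as np
from station import bot
from scipy.spatial.transform import Rotation as R
def cam(n,pose=None):
    c=bot.camera_info(n);K=np.array(c['intrinsics']);D=np.array(c['distortion'])
    if n!='wrist': return K,D,np.array(c['extrinsics'])
    T=np.eye(4);T[:3,:3]=R.from_quat(pose['eef_rot']).as_matrix();T[:3,3]=pose['tool_pos']
    return K,D,T@np.array(c['hand_eye'])
def cast(c,px,z):
    K,D,E=c
    px=np.asarray(px,float).reshape(-1,1,2)
    u=cv2.undistortPoints(px,K,D).reshape(-1,2)
    d=np.c_[u,np.ones(len(u))]@E[:3,:3].T
    t=(z-E[2,3])/d[:,2]
    return (E[:3,3]+d*t[:,None])
def proj(c,P):
    K,D,E=c;Ei=np.linalg.inv(E)
    P=np.asarray(P,float).reshape(-1,3)
    return cv2.projectPoints(P,cv2.Rodrigues(Ei[:3,:3])[0],Ei[:3,3],K,D)[0].reshape(-1,2)
def cloud(c,depth):
    K,D,E=c
    v,u=np.mgrid[0:depth.shape[0],0:depth.shape[1]]
    n=cv2.undistortPoints(np.c_[u.ravel(),v.ravel()].astype(float).reshape(-1,1,2),K,D).reshape(-1,2)
    P=np.c_[n,np.ones(len(n))]*depth.reshape(-1,1)
    return (P@E[:3,:3].T+E[:3,3]).reshape(*depth.shape,3)
def snap(name,tag):
    s=bot.observe();im,d=bot.get_image(name)
    cv2.imwrite(f"pics/{tag}.png",im);np.save(f"pics/{tag}_d.npy",d)
    c=cam(name,s);np.savez(f"pics/{tag}_c.npz",K=c[0],D=c[1],E=c[2])
    return im,d,c,s
def load(tag):
    z=np.load(f"pics/{tag}_c.npz");return cv2.imread(f"pics/{tag}.png"),np.load(f"pics/{tag}_d.npy"),(z['K'],z['D'],z['E'])
E
python3 - <<'E'
from h import *
c=cam('top');np.set_printoptions(suppress=True,precision=1)
W=cloud(c,np.load('pics/top0d.npy'))
for n,p,z in [('rack',(372,210),8),('blank',(362,205),88),('log',(386,204),88),('rest',(270,216),12),('post head',(262,138),209),('post foot',(264,156),8),('handle top',(198,164),262),('selector',(185,185),65),('oil',(313,152),150),('mug',(216,234),85),('slice',(369,158),22),('pinkrest',(321,258),12),('pink2',(179,305),12),('brown',(128,355),12),('pink3',(222,117),0)]:
    print(n,cast(c,p,z)[0],'depth',W[p[1],p[0]])
E
```

```text
rack [ 511.  -300.8    8. ] depth [ 497.4 -288.7   82.3]
blank [ 511.8 -257.1   88. ] depth [ 512.  -257.3   86.6]
log [ 515.8 -331.4   88. ] depth [ 515.8 -331.5   87.9]
rest [486.6  29.2  12. ] depth [486.   29.1  15.5]
post head [685.5  51.1 209. ] depth [685.   51.1 210.5]
post foot [688.   52.5   8. ] depth [668.   49.6  78.3]
handle top [590.2 227.1 262. ] depth [589.1 226.4 266. ]
selector [573.8 298.2  65. ] depth [564.5 290.4 106.1]
oil [ 661.9 -101.9  150. ] depth [ 660.8 -101.7  154. ]
mug [416.3 192.   85. ] depth [427.2 202.5   3.1]
slice [ 681.3 -292.    22. ] depth [ 680.2 -291.3   26. ]
pinkrest [ 353.2 -135.2   12. ] depth [ 352.6 -134.7   19.2]
pink2 [200.8 309.1  12. ] depth [200.8 309.7   9.1]
brown [ 47.7 458.8  12. ] depth [ 52.5 443.5  67. ]
pink3 [824.7 196.9   0. ] depth [819.8 195.2  13.3]
```

```bash
python3 -m jog '[{"jaw":-1,"dx":0.0,"dy":0.02,"dz":0.04,"turn":0.15},{"jaw":-1,"dx":0.04,"dy":0.05,"dz":0.08,"turn":0.3},{"jaw":-1,"dx":0.08,"dy":0.09,"dz":0.11,"turn":0.45},{"jaw":-1,"dx":0.12,"dy":0.135,"dz":0.11,"turn":0.6},{"jaw":-1,"dx":0.16,"dy":0.18,"dz":0.11,"turn":0.75},{"jaw":-1,"dx":0.2,"dy":0.225,"dz":0.11,"turn":0.9},{"jaw":-1,"dx":0.24,"dy":0.27,"dz":0.11,"turn":1.05},{"jaw":-1,"dx":0.28,"dy":0.315,"dz":0.11,"turn":1.19}]'; python3 -m jog '[{"jaw":-1,"dx":0,"dy":0,"dz":0,"turn":0},{"jaw":-1,"dx":0,"dy":0,"dz":0,"turn":0},{"jaw":-1,"dx":0,"dy":0,"dz":0,"turn":0},{"jaw":-1,"dx":0,"dy":0,"dz":0,"turn":0}]'
python3 - <<'E'
from h import *
im,d,c,s=snap('wrist','w1');print(s['time_s'],s['tool_pos'],R.from_quat(s['eef_rot']).as_matrix())
im,d,c,s=snap('top','t1');im,d,c,s=snap('scene','s1')
E
```

```text
time_s: 0.9
tool_pos: [463.9, -319.6, 324.4]
eef_rot: [1.0, 0.004, -0.0, -0.0]
ft_force: [1.2, -0.2, -0.9]
opening: 85.6
time_s: 1.3
tool_pos: [462.1, -322.4, 324.2]
eef_rot: [1.0, -0.0, -0.0, -0.0]
ft_force: [-0.8, -0.7, -0.2]
opening: 85.4
1.3 [ 462.08983551 -322.40292122  324.24241633] [[ 9.99999774e-01 -4.57979907e-04 -4.91927514e-04]
 [-4.57970611e-04 -9.99999895e-01  1.90095591e-05]
 [-4.91936168e-04 -1.87842665e-05 -9.99999879e-01]]
```

View pics/w1.png

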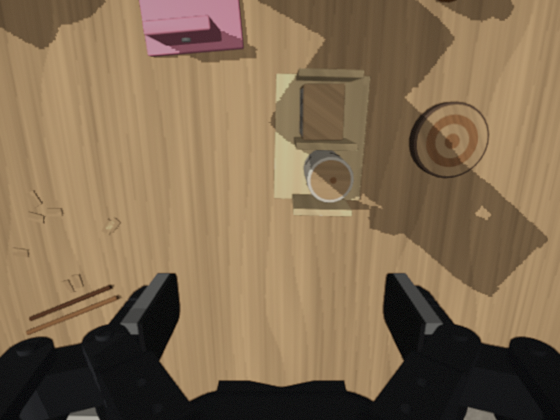

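View pics/t1.png

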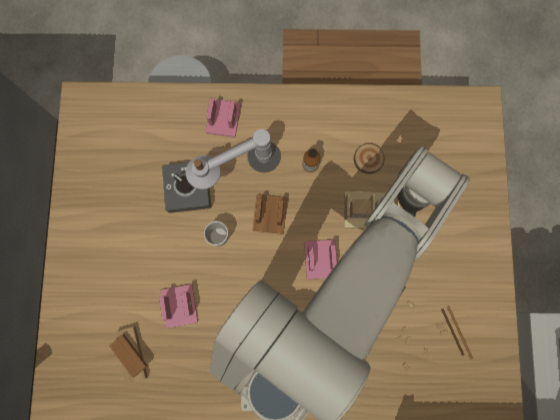

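The wrist picture shows the rack, with the blank's square top at (322,112), the log's round top at (328,178) and the slice at (450,142). I'll measure the blank's top from depth and colour.

Run:
```python
from h import *
np.set_printoptions(suppress=True,precision=1)
im,d,c=load('w1')
W=cloud(c,d)
m=(abs(W[...,2]-88)<9)
m[:65]=0;m[222:]=0;m[:,:265]=0;m[:,375:]=0
n,l,st,ce=cv2.connectedComponentsWithStats(m.astype(np.uint8))
for i in range(1,n):
    if st[i,4]<60: continue
    v,u=np.where(l==i)
    p=cast(c,np.c_[u,v],np.median(W[...,2][l==i]))[:,:2]
    r=cv2.minAreaRect(p.astype(np.float32))
    print(st[i],np.median(W[...,2][l==i]),r)
cv2.imwrite('pics/c4.png',cv2.resize(im[60:225,265:380],None,fx=3.5,fy=3.5,interpolation=cv2.INTER_CUBIC))
```

```text
[298  68  66  10 536] 82.86726028798475 ((515.8055419921875, -215.05381774902344), (8.29077434539795, 69.8286361694336), 88.41122436523438)
[ 302   83   43   58 2342] 86.9435118535196 ((507.96685791015625, -255.853759765625), (45.25594711303711, 59.85020446777344), 0.06329046934843063)
[296 142  61   9 453] 82.92650195654954 ((513.7286376953125, -292.9905090332031), (8.347411155700684, 68.21993255615234), 88.42340087890625)
[ 307  156   46   46 1654] 87.23786155272435 ((518.45556640625, -329.73028564453125), (52.47322082519531, 51.903770446777344), 89.98188781738281)
[294 208  58   9 414] 82.82215548372733 ((512.1329956054688, -370.421630859375), (9.234679222106934, 68.16582489013672), 88.4642333984375)
```

View pics/c4.png

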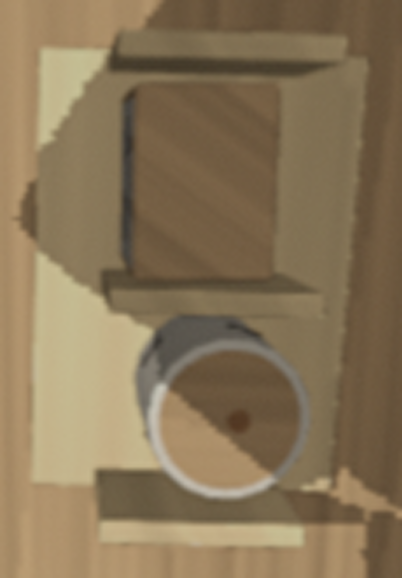

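The blank is at (508,-256), yaw about 0, with bark on its -x face. I align the jaws on x and descend.

```bash
python3 -m jog '[{"jaw":-1,"dx":0.02,"dy":0.03,"dz":-0.03,"turn":0},{"jaw":-1,"dx":0.04,"dy":0.06,"dz":-0.06,"turn":0},{"jaw":-1,"dx":0.046,"dy":0.0665,"dz":-0.1,"turn":0},{"jaw":-1,"dx":0.046,"dy":0.0665,"dz":-0.13,"turn":0},{"jaw":-1,"dx":0.046,"dy":0.0665,"dz":-0.15,"turn":0},{"jaw":-1,"dx":0.046,"dy":0.0665,"dz":-0.15,"turn":0},{"jaw":-1,"dx":0.046,"dy":0.0665,"dz":-0.15,"turn":0}]'
python3 - <<'E'
from h import *
im,d,c,s=snap('wrist','w2');print(s['time_s'],s['tool_pos'])
E
```

```text
time_s: 2.15
tool_pos: [509.0, -255.5, 174.8]
eef_rot: [1.0, 0.001, -0.0, -0.0]
ft_force: [-0.2, 0.1, 1.1]
opening: 85.6
2.15 [ 509.03093494 -255.45546041  174.78265518]
```

View pics/w2.png

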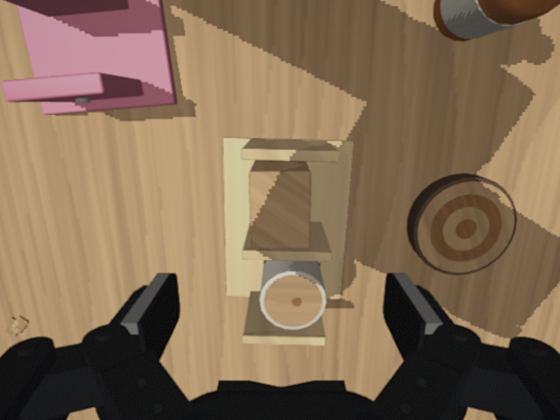

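The blank's top spans (249–311, 160–248), centred at column 280 between the pads (about 281). Going down and closing.

```bash
python3 -m jog '[{"jaw":-1,"dx":0,"dy":0,"dz":-0.03,"turn":0},{"jaw":-1,"dx":0,"dy":0,"dz":-0.06,"turn":0},{"jaw":-1,"dx":0,"dy":0,"dz":-0.09,"turn":0},{"jaw":-1,"dx":0,"dy":0,"dz":-0.113,"turn":0},{"jaw":-1,"dx":0,"dy":0,"dz":-0.113,"turn":0},{"jaw":-1,"dx":0,"dy":0,"dz":-0.113,"turn":0}]' && python3 -m jog '[{"jaw":1,"dx":0,"dy":0,"dz":0,"turn":0},{"jaw":1,"dx":0,"dy":0,"dz":0,"turn":0},{"jaw":1,"dx":0,"dy":0,"dz":0,"turn":0},{"jaw":1,"dx":0,"dy":0,"dz":0,"turn":0},{"jaw":1,"dx":0,"dy":0,"dz":0,"turn":0},{"jaw":1,"dx":0,"dy":0,"dz":0,"turn":0}]' 40
```

```text
time_s: 2.8
tool_pos: [509.9, -255.6, 62.8]
eef_rot: [1.0, 0.001, 0.001, 0.0]
ft_force: [0.3, -0.2, 0.3]
opening: 85.4
time_s: 3.4
tool_pos: [509.7, -255.3, 63.0]
eef_rot: [1.0, 0.001, 0.001, 0.001]
ft_force: [-2.5, 0.6, 8.3]
opening: 43.9
```

```bash
python3 -m jog '[{"jaw":1,"dx":0,"dy":0,"dz":0.015,"turn":0},{"jaw":1,"dx":0,"dy":0,"dz":0.045,"turn":0},{"jaw":1,"dx":0,"dy":0,"dz":0.075,"turn":0},{"jaw":1,"dx":0,"dy":0,"dz":0.1,"turn":0},{"jaw":1,"dx":0,"dy":0.02,"dz":0.11,"turn":0},{"jaw":1,"dx":0,"dy":0.05,"dz":0.11,"turn":0},{"jaw":1,"dx":0.0,"dy":0.08,"dz":0.11,"turn":-0.12},{"jaw":1,"dx":0.005,"dy":0.11,"dz":0.11,"turn":-0.26}]' && python3 -m jog '[{"jaw":1,"dx":0,"dy":0.02,"dz":0,"turn":-0.14},{"jaw":1,"dx":0,"dy":0.03,"dz":0,"turn":-0.28},{"jaw":1,"dx":0,"dy":0.03,"dz":0,"turn":-0.42},{"jaw":1,"dx":0,"dy":0.03,"dz":0,"turn":-0.56},{"jaw":1,"dx":0,"dy":0.03,"dz":-0.02,"turn":-0.7},{"jaw":1,"dx":0,"dy":0.03,"dz":-0.04,"turn":-0.84},{"jaw":1,"dx":0,"dy":0.03,"dz":-0.06,"turn":-0.98},{"jaw":1,"dx":0,"dy":0.03,"dz":-0.075,"turn":-1.12}]' && python3 -m jog '[{"jaw":1,"dx":0,"dy":0,"dz":-0.01,"turn":-0.1},{"jaw":1,"dx":0,"dy":0,"dz":-0.01,"turn":-0.191},{"jaw":1,"dx":0,"dy":0,"dz":-0.01,"turn":-0.191},{"jaw":1,"dx":0,"dy":0,"dz":-0.01,"turn":-0.191},{"jaw":1,"dx":0,"dy":0,"dz":-0.01,"turn":-0.191}]'
python3 - <<'E'
from h import *
im,d,c,s=snap('scene','s3');print(s['time_s'],s['tool_pos'],R.from_quat(s['eef_rot']).as_matrix()[:,0])
E
```

```text
time_s: 4.2
tool_pos: [513.5, -143.9, 172.6]
eef_rot: [0.991, -0.131, 0.0, 0.0]
ft_force: [0.9, -0.1, -0.5]
opening: 43.2
time_s: 5.0
tool_pos: [513.8, -114.8, 96.3]
eef_rot: [0.77, -0.638, -0.0, 0.0]
ft_force: [0.1, 1.3, -1.4]
opening: 43.7
time_s: 5.5
tool_pos: [514.4, -115.0, 87.1]
eef_rot: [0.708, -0.706, 0.0, -0.0]
ft_force: [-0.5, -0.3, -1.4]
opening: 43.6
5.5 [ 514.40561267 -114.96223091   87.12107649] [ 3.59083388e-03 -9.99993521e-01  2.53089664e-04]
```

View pics/s3.png

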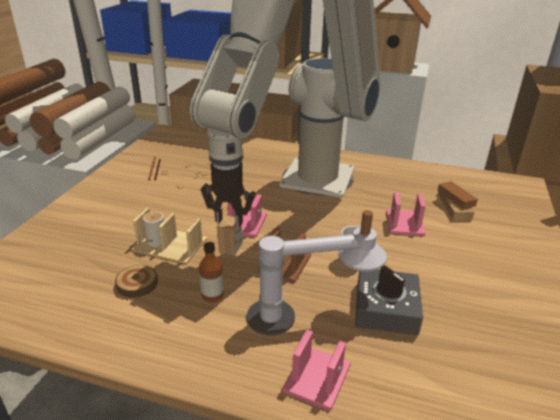

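The blank is held at (230,235) and the log is still standing in the rack at (152,230). I set the blank down on the open bench to regrasp it across its 60 mm side.

```bash
python3 -m jog '[{"jaw":1,"dx":0,"dy":0,"dz":-0.012,"turn":0},{"jaw":1,"dx":0,"dy":0,"dz":-0.022,"turn":0},{"jaw":1,"dx":0,"dy":0,"dz":-0.027,"turn":0},{"jaw":1,"dx":0,"dy":0,"dz":-0.03,"turn":0},{"jaw":1,"dx":0,"dy":0,"dz":-0.032,"turn":0},{"jaw":1,"dx":0,"dy":0,"dz":-0.032,"turn":0},{"jaw":1,"dx":0,"dy":0,"dz":-0.032,"turn":0}]'
```

```text
time_s: 6.25
tool_pos: [513.8, -114.6, 55.0]
eef_rot: [0.708, -0.706, -0.0, 0.0]
ft_force: [-3.9, 1.0, 9.7]
opening: 43.4
```

```bash
python3 -m jog '[{"jaw":0,"dx":0,"dy":0,"dz":0.0005,"turn":0},{"jaw":-0.3,"dx":0,"dy":0,"dz":0.0005,"turn":0},{"jaw":-1,"dx":0,"dy":0,"dz":0.0005,"turn":0},{"jaw":-1,"dx":0,"dy":0,"dz":0.0005,"turn":0},{"jaw":-1,"dx":0,"dy":0,"dz":0.02,"turn":0},{"jaw":-1,"dx":0,"dy":0,"dz":0.06,"turn":0},{"jaw":-1,"dx":0,"dy":0,"dz":0.1,"turn":0},{"jaw":-1,"dx":0,"dy":0,"dz":0.14,"turn":0}]' && python3 -m jog '[{"jaw":-1,"dx":0,"dy":0,"dz":0.04,"turn":0.14},{"jaw":-1,"dx":0,"dy":0.015,"dz":0.08,"turn":0.28},{"jaw":-1,"dx":0,"dy":0.03,"dz":0.1,"turn":0.42},{"jaw":-1,"dx":0,"dy":0.045,"dz":0.12,"turn":0.56},{"jaw":-1,"dx":0,"dy":0.06,"dz":0.13,"turn":0.7},{"jaw":-1,"dx":0,"dy":0.07,"dz":0.13,"turn":0.84},{"jaw":-1,"dx":0,"dy":0.075,"dz":0.13,"turn":0.98},{"jaw":-1,"dx":0,"dy":0.075,"dz":0.13,"turn":1.12}]' && python3 -m jog '[{"jaw":-1,"dx":0,"dy":0,"dz":0,"turn":0.14},{"jaw":-1,"dx":0,"dy":0,"dz":0,"turn":0.28},{"jaw":-1,"dx":0,"dy":0,"dz":0,"turn":0.42},{"jaw":-1,"dx":0,"dy":0,"dz":0,"turn":0.451},{"jaw":-1,"dx":0,"dy":0,"dz":0,"turn":0.451},{"jaw":-1,"dx":0,"dy":0,"dz":0,"turn":0.451}]'
python3 - <<'E'
from h import *
im,d,c,s=snap('wrist','w4');print(s['time_s'],s['tool_pos'],R.from_quat(s['eef_rot']).as_matrix()[:,0])
E
```

```text
time_s: 7.05
tool_pos: [513.8, -114.9, 195.7]
eef_rot: [0.708, -0.706, -0.0, 0.0]
ft_force: [0.4, -0.2, 1.0]
opening: 85.1
time_s: 7.85
tool_pos: [514.0, -39.2, 324.5]
eef_rot: [0.976, -0.219, 0.0, -0.0]
ft_force: [-0.3, -2.1, 0.3]
opening: 85.4
time_s: 8.45
tool_pos: [514.0, -39.9, 324.3]
eef_rot: [1.0, 0.0, -0.0, -0.0]
ft_force: [0.5, 1.1, 0.5]
opening: 85.9
8.45 [513.99399358 -39.86854969 324.33305869] [ 9.99999603e-01  8.78418972e-04 -1.50568151e-04]
```

View pics/w4.png

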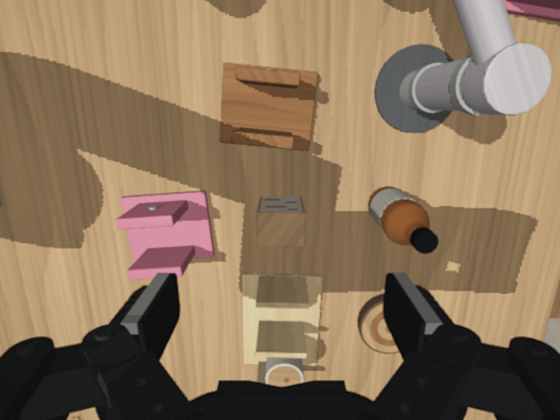

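The wrist view shows the blank standing at (281,228) with its bark face toward +y, and the brown rest at (269,107). The blank is at hand with clear space round it. I'll measure both.

Run:
```python
from h import *
np.set_printoptions(suppress=True,precision=1)
im,d,c=load('w4')
W=cloud(c,d)
def comps(mask,box,zt,mn=80):
    m=mask.copy();x0,y0,x1,y1=box
    k=np.zeros_like(m);k[y0:y1,x0:x1]=1;m&=k.astype(bool)
    n,l,st,ce=cv2.connectedComponentsWithStats(m.astype(np.uint8))
    for i in range(1,n):
        if st[i,4]<mn: continue
        v,u=np.where(l==i);p=cast(c,np.c_[u,v],zt)[:,:2]
        print(st[i],np.median(W[...,2][l==i]),cv2.minAreaRect(p.astype(np.float32)))
print('blank');comps(abs(W[...,2]-80)<6,(245,180,315,255),80)
print('cheeks');comps(abs(W[...,2]-86)<6,(210,55,330,160),86)
# rest base by colour
hsv=cv2.cvtColor(im,cv2.COLOR_BGR2HSV)
for p in [(230,110),(300,110),(250,110),(200,110),(330,110)]: print(p,hsv[p[1],p[0]],W[p[1],p[0]])
print('base');comps(abs(W[...,2]-12)<4,(205,55,330,160),12)
cv2.imwrite('pics/c5.png',cv2.resize(im[50:260,200:330],None,fx=2.8,fy=2.8,interpolation=cv2.INTER_CUBIC))
# mug, oil seen in top0
```

```text
blank
[ 257  211   49   36 1715] 78.89189152667552 ((514.7181396484375, -110.45531463623047), (59.28245162963867, 45.29324722290039), 0.002338570076972246)
cheeks
[235  66  65  20 919] 84.85662371493942 ((500.1654968261719, 64.40704345703125), (14.14030647277832, 69.00251770019531), 84.45838928222656)
[232 131  62  18 796] 84.90259768588868 ((494.3433837890625, -3.018434524536133), (14.20665168762207, 68.95841217041016), 84.54420471191406)
(230, 110) [ 14 136 156] [448.8  27.8  11.6]
(300, 110) [ 14 132 158] [539.3  27.8  11.5]
(250, 110) [ 14 132 156] [474.7  27.8  11.4]
(200, 110) [ 18  90 204] [407.1  27.7  -1.3]
(330, 110) [ 17  93 190] [579.8  27.6  -1.3]
base
[ 220   63   98   88 5273] 11.022459465483564 ((497.33734130859375, 30.844371795654297), (99.9357681274414, 119.45335388183594), 84.542236328125)
```

View pics/c5.png

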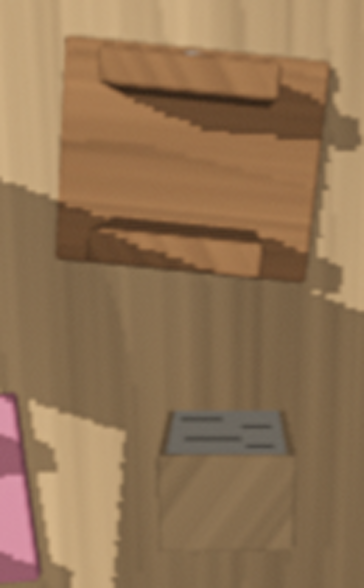

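Run:
```python
from h import *
im,d,c,s=snap('top','t4')
W=cloud(c,d)
for nm,z,box in [('blank',80,(290,150,345,250)),('cheeks',86,(245,180,300,245)),('base',12,(245,180,300,245))]:
    m=abs(W[...,2]-z)<6;k=np.zeros_like(m);k[box[1]:box[3],box[0]:box[2]]=1;m&=k
    n,l,st,ce=cv2.connectedComponentsWithStats(m.astype(np.uint8))
    for i in range(1,n):
        if st[i,4]<30: continue
        v,u=np.where(l==i);p=cast(c,np.c_[u,v],z)[:,:2]
        print(nm,st[i],np.median(W[...,2][l==i]),cv2.minAreaRect(p.astype(np.float32)))
```

```text
cheeks [255 197   4  19  34] 85.39193504699938 ((505.0200500488281, 68.27498626708984), (5.469229221343994, 57.343448638916016), 85.01041412353516)
base [252 220   7  11  36] 11.486036960019192 ((455.06329345703125, 78.96006774902344), (33.78751754760742, 17.696435928344727), 24.127408981323242)
```

View pics/t4.png

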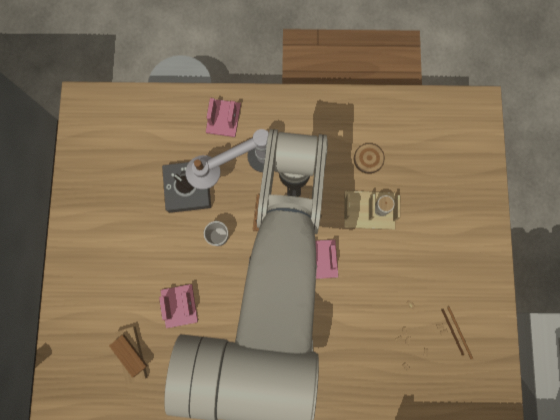

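The arm hides the rest in this top view, so I cross-check the rest from the first top picture.

Run:
```python
from h import *
c=cam('top');d=np.load('pics/top0d.npy')
W=cloud(c,d)
def f(nm,z,box,mn=25,tol=6):
    m=abs(W[...,2]-z)<tol;k=np.zeros_like(m);k[box[1]:box[3],box[0]:box[2]]=1;m&=k
    n,l,st,ce=cv2.connectedComponentsWithStats(m.astype(np.uint8))
    for i in range(1,n):
        if st[i,4]<mn: continue
        v,u=np.where(l==i);p=cast(c,np.c_[u,v],z)[:,:2]
        print(nm,st[i],np.median(W[...,2][l==i]),cv2.minAreaRect(p.astype(np.float32)))
f('cheeks',86,(245,180,300,245));f('base',12,(245,180,300,245))
f('head',209,(245,120,280,160));f('handle',262,(185,150,215,185),10)
f('foot',8,(240,125,290,180));f('box',55,(155,150,220,220));f('hood',206,(175,145,240,195))
f('sel',107,(165,165,215,210),10)
```

```text
cheeks [255 197   7  23  98] 85.21237679378669 ((499.22027587890625, 64.48416137695312), (14.047431945800781, 70.10284423828125), 84.91993713378906)
cheeks [277 199   7  23  91] 85.58613115619869 ((493.15673828125, -3.1526832580566406), (13.686314582824707, 69.41495513916016), 84.48301696777344)
base [251 192  37  47 760] 11.874836031430391 ((489.5460510253906, 29.921104431152344), (110.61663055419922, 140.15692138671875), 81.31636047363281)
head [245 129  25  21 267] 208.2607163762675 ((685.5025024414062, 67.67644500732422), (51.80453109741211, 78.85646057128906), 13.045761108398438)
handle [194 159   7   8  43] 260.57214556470717 ((594.6051635742188, 230.13211059570312), (20.60869789123535, 16.891801834106445), 2.3782734870910645)
foot [247 136  42  44 554] 6.876331451832357 ((684.7833862304688, 40.9542236328125), (129.16488647460938, 141.46868896484375), 21.808889389038086)
box [ 162  162   48   48 1098] 54.87165842258014 ((577.9381103515625, 299.3187255859375), (150.7373504638672, 140.22596740722656), 7.559675693511963)
hood [192 145  48  31 365] 205.63629939727912 ((617.3540649414062, 182.01419067382812), (46.864036560058594, 152.4364776611328), 24.868473052978516)
sel [174 173  17  16  94] 107.15139973711518 ((578.4786376953125, 300.2633972167969), (61.388301849365234, 15.917447090148926), 52.079864501953125)
```

Both cameras agree on the rest at (497,31), yaw about -5.4°. Regrasping the blank across its 60 mm side.

```bash
python3 -m jog '[{"jaw":-1,"dx":0.0005,"dy":-0.02,"dz":-0.03,"turn":0},{"jaw":-1,"dx":0.0005,"dy":-0.045,"dz":-0.07,"turn":0},{"jaw":-1,"dx":0.0005,"dy":-0.0705,"dz":-0.11,"turn":0},{"jaw":-1,"dx":0.0005,"dy":-0.0705,"dz":-0.15,"turn":0},{"jaw":-1,"dx":0.0005,"dy":-0.0705,"dz":-0.17,"turn":0},{"jaw":-1,"dx":0.0005,"dy":-0.0705,"dz":-0.17,"turn":0}]'
python3 - <<'E'
from h import *
im,d,c,s=snap('wrist','w5');print(s['time_s'],s['tool_pos'])
W=cloud(c,d);m=abs(W[...,2]-80)<6;m[260:]=0;m[:,:200]=0;m[:,360:]=0
n,l,st,ce=cv2.connectedComponentsWithStats(m.astype(np.uint8))
for i in range(1,n):
    if st[i,4]<200: continue
    v,u=np.where(l==i);p=cast(c,np.c_[u,v],80)[:,:2]
    print(st[i],cv2.minAreaRect(p.astype(np.float32)))
E
```

```text
time_s: 9.15
tool_pos: [512.2, -110.1, 151.5]
eef_rot: [1.0, 0.0, -0.003, -0.001]
ft_force: [0.7, 0.1, 0.1]
opening: 85.1
9.15 [ 512.24842322 -110.11832221  151.4800096 ]
[ 200   31  108   37 2632] ((495.95501708984375, -3.9481821060180664), (15.291911125183105, 64.96654510498047), 84.43939208984375)
[ 240  187   88   63 5329] ((514.3766479492188, -110.9297866821289), (59.22153854370117, 44.965538024902344), 0.08853485435247421)
```

View pics/w5.png

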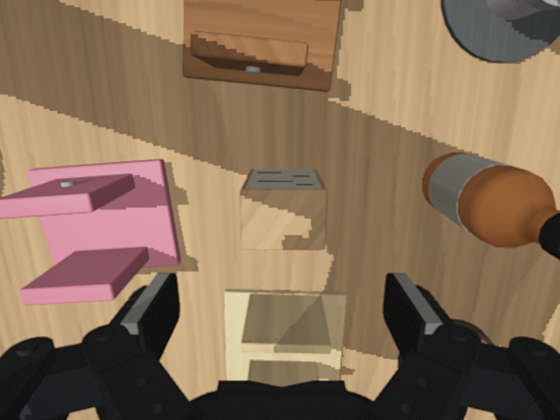

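The blank's top is at (283,218), centred between the pads, with free space on both sides. Going down to grip.

```bash
python3 -m jog '[{"jaw":-1,"dx":0.001,"dy":-0.0005,"dz":-0.03,"turn":0},{"jaw":-1,"dx":0.001,"dy":-0.0005,"dz":-0.06,"turn":0},{"jaw":-1,"dx":0.001,"dy":-0.0005,"dz":-0.085,"turn":0},{"jaw":-1,"dx":0.001,"dy":-0.0005,"dz":-0.095,"turn":0},{"jaw":-1,"dx":0.001,"dy":-0.0005,"dz":-0.095,"turn":0},{"jaw":-1,"dx":0.001,"dy":-0.0005,"dz":-0.095,"turn":0}]' && python3 -m jog '[{"jaw":1,"dx":0,"dy":0,"dz":0,"turn":0},{"jaw":1,"dx":0,"dy":0,"dz":0,"turn":0},{"jaw":1,"dx":0,"dy":0,"dz":0,"turn":0},{"jaw":1,"dx":0,"dy":0,"dz":0,"turn":0},{"jaw":1,"dx":0,"dy":0,"dz":0,"turn":0}]' 35
```

```text
time_s: 9.8
tool_pos: [516.8, -111.0, 60.9]
eef_rot: [1.0, 0.001, 0.001, 0.0]
ft_force: [0.2, 0.5, -0.4]
opening: 85.7
time_s: 10.3
tool_pos: [513.5, -111.0, 63.8]
eef_rot: [1.0, 0.001, -0.002, 0.0]
ft_force: [-2.3, 3.6, 36.9]
opening: 13.5
```

The opening is 13.5 mm and the upward force is 37 N, so something went wrong. Looking.

Run:
```python
from h import *
im,d,c,s=snap('wrist','w6');im2,_,_,_=snap('scene','s6');print(s['time_s'],s['tool_pos'],s['ft_force'],s['opening'])
a=cv2.resize(im2[150:300,150:330],(560,466),interpolation=cv2.INTER_CUBIC)
cv2.imwrite('pics/s6c.png',a)
```

```text
10.3 [ 513.52348202 -111.01906726   63.79119706] [-2.28707479  3.60757856 36.89095203] 13.486515644062042
```

View pics/w6.png

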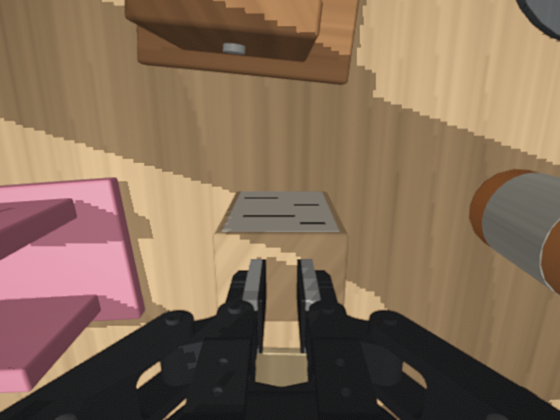

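View pics/s6c.png

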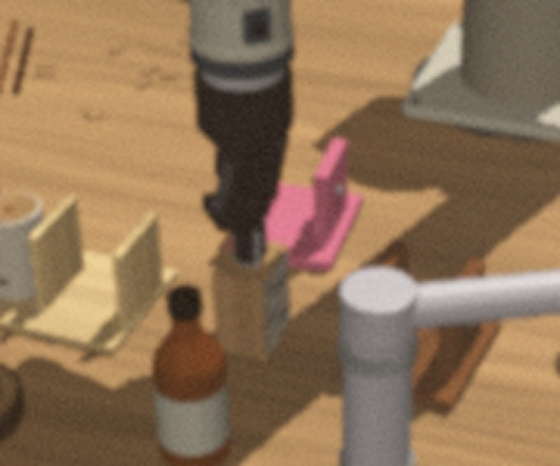

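Run:
```python
from h import *
np.set_printoptions(suppress=True,precision=1)
im,d,c=load('w6');W=cloud(c,d)
for p in [(280,250),(230,250),(335,250),(280,300),(225,310),(280,210),(240,197),(258,280),(306,280),(258,262),(306,262),(280,360),(280,60),(150,80)]: print(p,d[p[1],p[0]],W[p[1],p[0]])
im,d,c=load('s6');W=cloud(c,d)
for p in [(225,240),(230,250),(222,236),(235,232),(236,250)]: print(p,W[p[1],p[0]])
s=bot.observe();print(s['q'],s['tau'])
```

```text
(280, 250) 155.46692 [514.  -98.2  78.2]
(230, 250) 153.65472 [492.1 -97.5  80. ]
(335, 250) 154.84158 [538.3 -97.9  78.7]
(280, 300) 161.49232 [ 514.  -122.6   79.4]
(225, 310) 111.739 [496.7 -99.1 124.3]
(280, 210) 184.81119 [513.8 -89.7  44.9]
(240, 197) 211.9154 [489.4 -90.   16.8]
(258, 280) 132.82448 [ 505.8 -100.1  102.5]
(306, 280) 133.42804 [ 524.1 -100.3  101.9]
(258, 262) 149.41547 [ 504.7 -100.7   85.3]
(306, 262) 147.87146 [ 525.  -100.    86.6]
(280, 360) 249.97078 [ 513.6 -211.2   13.9]
(280, 60) 194.95581 [513.5 -12.5  10.7]
(150, 80) 210.33055 [434.9 -22.2  -2.2]
(225, 240) [ 543.3 -113.2   79.4]
(230, 250) [ 543.4 -100.8   51.2]
(222, 236) [ 531.4 -126.2   80.9]
(235, 232) [508.6 -99.8  83.9]
(236, 250) [534.3 -88.2  47.7]
[-0.2  0.5  1.9 -0.   0.7 -0.2] [  1.7 -22.  -18.5   0.8  -7.5  -0. ]
```

Run:
```python
from h import *
np.set_printoptions(suppress=True,precision=1)
H=np.array(bot.camera_info('wrist')['hand_eye'])
for t in ['w1','w5','w6']:
    im,d,c=load(t);W=cloud((c[0],c[1],H),d)  # tool frame
    m=(d>0)&(d<200)&(W[...,2]>-45)&(abs(W[...,1])<25)&(abs(W[...,0])<70)
    if t=='w6': m&=(abs(W[...,0])<20)
    P=W[m];print(t,len(P),'max z',np.percentile(P[:,2],[50,90,99,100]),'x',P[:,0].min(),P[:,0].max(),'y',P[:,1].min(),P[:,1].max())
```

```text
w1 2185 max z [-38.7 -31.8 -28.9 -27.8] x -55.88171600886764 57.59383228318953 y -11.697174043151001 11.47391790267902
w5 2202 max z [-38.6 -31.9 -29.  -27.4] x -55.7494246337563 57.57565835424389 y -11.604315053608161 11.340548261212945
w6 9115 max z [-15.1  11.1  31.7  34.8] x -19.99292503513321 19.99880566364071 y -21.789896491553122 24.53952161402242
```

Run:
```python
from h import *
np.set_printoptions(suppress=True,precision=1)
im,d,c=load('s3');W=cloud(c,d)
cv2.imwrite('pics/s3c.png',cv2.resize(im[150:260,190:270],None,fx=5,fy=5,interpolation=cv2.INTER_CUBIC))
for r in range(165,252,6): print(r,[ (W[r,k]).round(0).tolist() for k in (222,230,238)])
print('proj TCP',proj(c,[514.4,-115,87.1]),proj(c,[514.4,-115,65]),proj(c,[514.4,-115,32]),proj(c,[514.4,-115,112]))
```

```text
165 [[553.0, -107.0, 295.0], [543.0, -92.0, 293.0], [517.0, -82.0, 282.0]]
171 [[551.0, -108.0, 278.0], [542.0, -93.0, 277.0], [526.0, -79.0, 271.0]]
177 [[550.0, -109.0, 263.0], [544.0, -92.0, 262.0], [525.0, -80.0, 255.0]]
183 [[551.0, -110.0, 247.0], [543.0, -93.0, 246.0], [523.0, -81.0, 238.0]]
189 [[524.0, -122.0, 215.0], [527.0, -101.0, 220.0], [525.0, -81.0, 223.0]]
195 [[525.0, -123.0, 198.0], [532.0, -99.0, 207.0], [521.0, -83.0, 204.0]]
201 [[521.0, -126.0, 179.0], [530.0, -101.0, 189.0], [505.0, -90.0, 176.0]]
207 [[289.0, -231.0, 4.0], [385.0, -164.0, 74.0], [523.0, -83.0, 171.0]]
213 [[500.0, -137.0, 129.0], [389.0, -163.0, 57.0], [526.0, -83.0, 155.0]]
219 [[506.0, -135.0, 115.0], [503.0, -115.0, 117.0], [521.0, -85.0, 135.0]]
225 [[529.0, -125.0, 113.0], [523.0, -107.0, 113.0], [521.0, -86.0, 116.0]]
231 [[543.0, -120.0, 105.0], [541.0, -99.0, 109.0], [512.0, -90.0, 91.0]]
237 [[545.0, -120.0, 88.0], [537.0, -102.0, 87.0], [512.0, -90.0, 73.0]]
243 [[544.0, -122.0, 69.0], [542.0, -100.0, 72.0], [517.0, -89.0, 57.0]]
249 [[540.0, -124.0, 46.0], [544.0, -100.0, 55.0], [519.0, -89.0, 40.0]]
proj TCP [[228.5 231.1]] [[228.9 238.2]] [[229.4 248.5]] [[228.2 223. ]]
```

View pics/s3c.png

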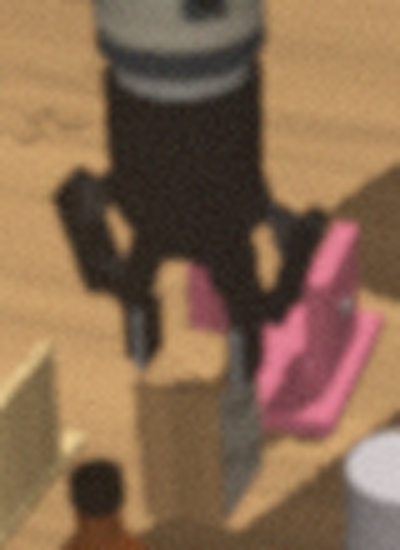

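The fingertips closed on top of the blank. In these images the open fingertips sit about 28 mm behind the TCP and the shut ones about 16 mm behind, not ahead of it as described. The first grip therefore held only the top few millimetres. I'll lift, open and regrasp about 38 mm lower.

```bash
python3 -m jog '[{"jaw":1,"dx":0,"dy":0,"dz":0.01,"turn":0},{"jaw":1,"dx":0,"dy":0,"dz":0.03,"turn":0},{"jaw":-1,"dx":0,"dy":0,"dz":0.05,"turn":0},{"jaw":-1,"dx":0,"dy":0,"dz":0.05,"turn":0},{"jaw":-1,"dx":0,"dy":0,"dz":0.05,"turn":0},{"jaw":-1,"dx":0,"dy":0,"dz":0.05,"turn":0}]'
python3 - <<'E'
from h import *
im,d,c,s=snap('wrist','w7');print(s['time_s'],s['tool_pos'],R.from_quat(s['eef_rot']).as_matrix()[:,2])
W=cloud(c,d);m=abs(W[...,2]-80)<6;m[380:]=0;m[:,:200]=0;m[:,360:]=0
n,l,st,ce=cv2.connectedComponentsWithStats(m.astype(np.uint8))
for i in range(1,n):
    if st[i,4]<200: continue
    v,u=np.where(l==i);p=cast(c,np.c_[u,v],80)[:,:2]
    print(st[i],cv2.minAreaRect(p.astype(np.float32)),np.median(W[l==i][:,2]))
snap('scene','s7')
cv2.imwrite('pics/s7c.png',cv2.resize(cv2.imread('pics/s7.png')[150:300,150:330],(560,466),interpolation=cv2.INTER_CUBIC))
E
```

```text
time_s: 11.0
tool_pos: [514.9, -110.7, 108.7]
eef_rot: [1.0, 0.001, -0.001, -0.0]
ft_force: [-1.2, 1.1, -0.1]
opening: 58.0
11.0 [ 514.94456525 -110.74813238  108.74887966] [-1.12708856e-03  2.71187677e-04 -9.99999328e-01]
[ 200   14  109   45 3449] ((502.2398986816406, -4.553042411804199), (15.686357498168945, 52.4204216003418), 84.29878234863281) 84.8106322961265
[ 226  203  106   74 7559] ((514.4055786132812, -110.73528289794922), (59.083892822265625, 44.80126190185547), 0.10020417720079422) 78.92714582778314
[230 374 103   6 342] ((515.864990234375, -206.2519989013672), (66.9828872680664, 4.085240364074707), 0.12514318525791168) 75.68349770510908
```

View pics/w7.png

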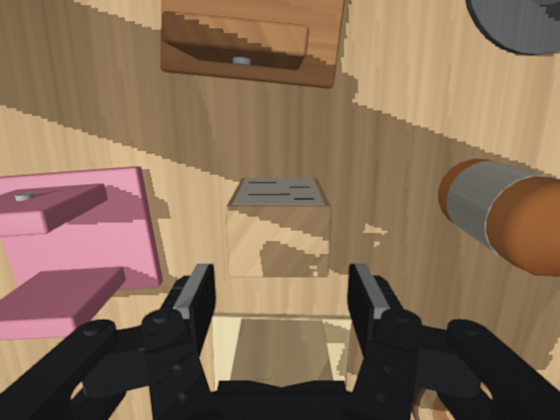

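View pics/s7c.png

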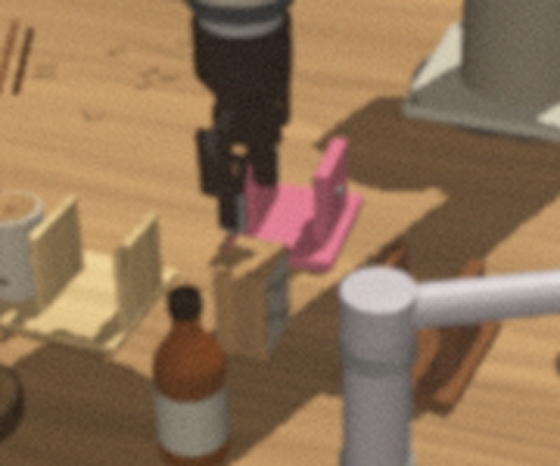

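The blank still stands at (514,-111). Opening fully, then going lower.

```bash
python3 -m jog '[{"jaw":-1,"dx":0,"dy":0,"dz":0,"turn":0},{"jaw":-1,"dx":0,"dy":0,"dz":0,"turn":0},{"jaw":-1,"dx":0,"dy":0,"dz":0,"turn":0},{"jaw":-1,"dx":0,"dy":0,"dz":-0.02,"turn":0},{"jaw":-1,"dx":0,"dy":0,"dz":-0.04,"turn":0},{"jaw":-1,"dx":0,"dy":0,"dz":-0.06,"turn":0},{"jaw":-1,"dx":0,"dy":0,"dz":-0.075,"turn":0},{"jaw":-1,"dx":0,"dy":0,"dz":-0.084,"turn":0}]' && python3 -m jog '[{"jaw":-1,"dx":0,"dy":0,"dz":0,"turn":0},{"jaw":-1,"dx":0,"dy":0,"dz":0,"turn":0}]' && python3 -m jog '[{"jaw":1,"dx":0,"dy":0,"dz":0,"turn":0},{"jaw":1,"dx":0,"dy":0,"dz":0,"turn":0},{"jaw":1,"dx":0,"dy":0,"dz":0,"turn":0},{"jaw":1,"dx":0,"dy":0,"dz":0,"turn":0},{"jaw":1,"dx":0,"dy":0,"dz":0,"turn":0}]' 40
```

```text
time_s: 11.9
tool_pos: [514.9, -110.7, 24.2]
eef_rot: [1.0, 0.001, -0.001, -0.0]
ft_force: [0.1, -0.3, 1.0]
opening: 85.8
time_s: 12.1
tool_pos: [515.8, -110.9, 25.7]
eef_rot: [1.0, 0.001, 0.0, 0.0]
ft_force: [0.1, 0.6, 1.3]
opening: 85.8
time_s: 12.6
tool_pos: [515.9, -111.0, 26.3]
eef_rot: [1.0, 0.001, 0.001, 0.0]
ft_force: [-1.4, -0.7, 6.0]
opening: 59.3
```

```bash
python3 -m jog '[{"jaw":1,"dx":0,"dy":0,"dz":0.015,"turn":0},{"jaw":1,"dx":0,"dy":0,"dz":0.045,"turn":0},{"jaw":1,"dx":0,"dy":0,"dz":0.08,"turn":0},{"jaw":1,"dx":0,"dy":0.01,"dz":0.11,"turn":0},{"jaw":1,"dx":-0.005,"dy":0.04,"dz":0.115,"turn":-0.03},{"jaw":1,"dx":-0.012,"dy":0.075,"dz":0.115,"turn":-0.06},{"jaw":1,"dx":-0.018,"dy":0.11,"dz":0.115,"turn":-0.095},{"jaw":1,"dx":-0.019,"dy":0.135,"dz":0.115,"turn":-0.095}]' && python3 -m jog '[{"jaw":1,"dx":0,"dy":0.0065,"dz":0,"turn":0},{"jaw":1,"dx":0,"dy":0.0065,"dz":0,"turn":0},{"jaw":1,"dx":0,"dy":0.0065,"dz":0,"turn":0},{"jaw":1,"dx":0,"dy":0.0065,"dz":0,"turn":0}]'
python3 - <<'E'
from h import *
im,d,c,s=snap('wrist','w8');print(s['time_s'],s['tool_pos'],s['opening'])
W=cloud(c,d)
for z,tag in ((86,'cheek'),(169,'blanktop')):
    m=abs(W[...,2]-z)<6;m[380:]=0;m[:,:180]=0;m[:,400:]=0
    n,l,st,ce=cv2.connectedComponentsWithStats(m.astype(np.uint8))
    for i in range(1,n):
        if st[i,4]<200: continue
        v,u=np.where(l==i);p=cast(c,np.c_[u,v],np.median(W[l==i][:,2]))[:,:2]
        print(tag,st[i],cv2.minAreaRect(p.astype(np.float32)),np.median(W[l==i][:,2]))
snap('scene','s8')
cv2.imwrite('pics/s8c.png',cv2.resize(cv2.imread('pics/s8.png')[150:300,180:360],(560,466),interpolation=cv2.INTER_CUBIC))
E
```

```text
time_s: 13.4
tool_pos: [495.6, 25.8, 141.6]
eef_rot: [0.999, -0.047, 0.0, -0.0]
ft_force: [0.6, 0.1, -1.5]
opening: 59.2
time_s: 13.8
tool_pos: [496.7, 29.7, 140.5]
eef_rot: [0.999, -0.047, 0.0, 0.0]
ft_force: [0.5, 0.2, -1.2]
opening: 59.3
13.8 [496.6811836   29.65793375 140.54996513] 59.265308141149326
cheek [ 224  160  113   23 2556] ((500.2418518066406, 64.8271484375), (13.713672637939453, 69.42557525634766), 84.55479431152344) 84.86513092246679
blanktop [ 206  239  152   15 1687] ((499.73516845703125, 50.33979415893555), (6.019253253936768, 60.43828582763672), 84.55711364746094) 169.44740187151666
```

View pics/w8.png

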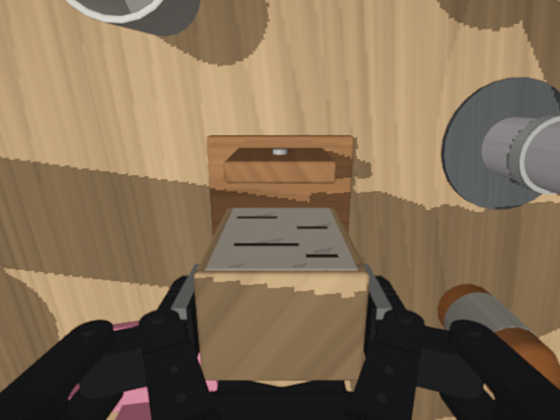

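View pics/s8c.png

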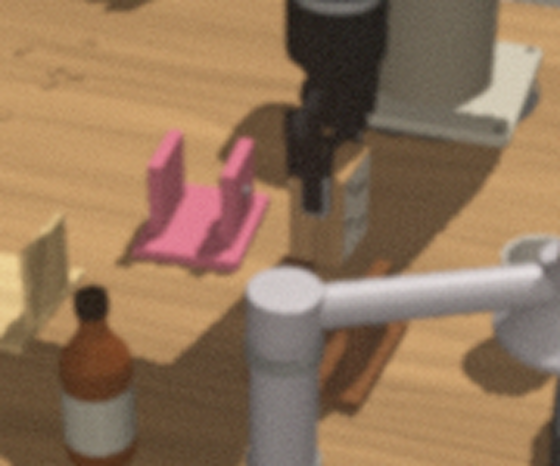

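Run:
```python
from h import *
im,d,c=load('w8');W=cloud(c,d)
yaw=-0.095;cx,sx=np.cos(yaw),np.sin(yaw)
def loc(P): Q=P[...,:2]-np.array([497.2,30.8]);return np.stack([Q[...,0]*cx+Q[...,1]*sx,-Q[...,0]*sx+Q[...,1]*cx],-1)
L=loc(W)
# bark face
m=np.zeros(d.shape,bool);m[215:262,230:330]=1
P=W[m];l=L[m];k=(P[:,2]>125)&(P[:,2]<190)&(d[m]>0)
print('bark face local y med',np.median(l[k,1]),'slope with x',np.polyfit(l[k,0],l[k,1],1),'slope with z',np.polyfit(P[k,2],l[k,1],1),k.sum())
# top
m[:]=0;m[290:370,210:355]=1;P=W[m];l=L[m];k=abs(P[:,2]-194)<6;print('top z',np.median(P[k,2]),l[k].min(0),l[k].max(0),k.sum())
m=(abs(W[...,2]-194)<5);m[:,:195]=0;m[:,370:]=0;v,u=np.where(m);print(u.min(),u.max(),v.min(),v.max(),np.percentile(L[m],[1,99],axis=0))
m=(abs(W[...,2]-85)<5);m[:150]=0;m[190:]=0;m[:,:215]=0;m[:,345:]=0;print('cheek',np.percentile(L[m],[1,50,99],axis=0))
```

```text
bark face local y med 19.899630733429554 slope with x [-1.12788024e-04  1.98993421e+01] slope with z [-1.31179257e-04  1.99202956e+01] 4682
top z 193.18320784677627 [-25.636805   -20.25429057] [27.49921385 14.38253035] 11564
195 369 267 380 [[-28.93430827 -23.75947638]
 [ 30.11402511  19.95865565]]
cheek [[-34.17811874  27.12658994]
 [ -0.16837421  34.23862337]
 [ 33.78432409  40.42892581]]
```

The block's yaw matches the rest, and it needs about +2.3 mm across the channel. I correct that and lower it.

```bash
python3 -m jog '[{"jaw":1,"dx":0,"dy":0.0023,"dz":0,"turn":0},{"jaw":1,"dx":0,"dy":0.0023,"dz":-0.01,"turn":0},{"jaw":1,"dx":0,"dy":0.0023,"dz":-0.022,"turn":0},{"jaw":1,"dx":0,"dy":0.0023,"dz":-0.032,"turn":0},{"jaw":1,"dx":0,"dy":0.0023,"dz":-0.042,"turn":0},{"jaw":1,"dx":0,"dy":0.0023,"dz":-0.05,"turn":0},{"jaw":1,"dx":0,"dy":0.0023,"dz":-0.05,"turn":0}]'
python3 -m jog '[{"jaw":1,"dx":0,"dy":0,"dz":-0.012,"turn":0},{"jaw":1,"dx":0,"dy":0,"dz":-0.025,"turn":0},{"jaw":1,"dx":0,"dy":0,"dz":-0.037,"turn":0},{"jaw":1,"dx":0,"dy":0,"dz":-0.044,"turn":0},{"jaw":1,"dx":0,"dy":0,"dz":-0.047,"turn":0},{"jaw":1,"dx":0,"dy":0,"dz":-0.047,"turn":0}]'
```

```text
time_s: 14.6
tool_pos: [495.6, 32.9, 89.0]
eef_rot: [0.999, -0.046, -0.001, 0.0]
ft_force: [0.2, -0.3, -1.0]
opening: 59.6
time_s: 15.2
tool_pos: [496.2, 32.9, 42.9]
eef_rot: [0.999, -0.046, -0.0, 0.0]
ft_force: [-0.2, 0.3, -1.5]
opening: 59.6
```

```bash
python3 -m jog '[{"jaw":1,"dx":0,"dy":0,"dz":-0.002,"turn":0},{"jaw":1,"dx":0,"dy":0,"dz":-0.0035,"turn":0},{"jaw":1,"dx":0,"dy":0,"dz":-0.0045,"turn":0},{"jaw":1,"dx":0,"dy":0,"dz":-0.005,"turn":0},{"jaw":1,"dx":0,"dy":0,"dz":-0.005,"turn":0}]'
python3 - <<'E'
from h import *
im,d,c,s=snap('wrist','w9');print(s['tool_pos'],s['ft_force'])
E
```

```text
time_s: 15.7
tool_pos: [496.6, 32.9, 38.5]
eef_rot: [0.999, -0.046, 0.0, -0.0]
ft_force: [0.1, 0.1, -1.5]
opening: 59.3
[496.55996864  32.92528308  38.5019634 ] [ 0.05959679  0.10719544 -1.51513213]
```

View pics/w9.png

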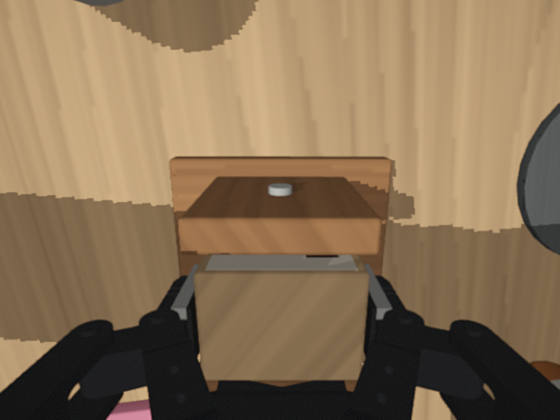

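The blank's top (195–368, 270–380) is just above and between the cheeks. Lowering the last bit until it touches.

```bash
python3 -m jog '[{"jaw":1,"dx":0,"dy":0,"dz":-0.001,"turn":0},{"jaw":1,"dx":0,"dy":0,"dz":-0.0015,"turn":0},{"jaw":1,"dx":0,"dy":0,"dz":-0.0015,"turn":0}]'
```

```text
time_s: 16.05
tool_pos: [496.6, 32.9, 38.3]
eef_rot: [0.999, -0.046, 0.0, -0.0]
ft_force: [-5.1, -1.0, 17.1]
opening: 59.2
```

```bash
python3 -m jog '[{"jaw":1,"dx":0,"dy":0,"dz":0.001,"turn":0},{"jaw":0,"dx":0,"dy":0,"dz":0.001,"turn":0},{"jaw":-1,"dx":0,"dy":0,"dz":0.001,"turn":0},{"jaw":-1,"dx":0,"dy":0,"dz":0.001,"turn":0},{"jaw":-1,"dx":0,"dy":0,"dz":0.001,"turn":0},{"jaw":-1,"dx":0,"dy":0,"dz":0.001,"turn":0}]' && python3 -m jog '[{"jaw":-1,"dx":0,"dy":0,"dz":0.02,"turn":0},{"jaw":-1,"dx":0,"dy":0,"dz":0.05,"turn":0},{"jaw":-1,"dx":0,"dy":0,"dz":0.09,"turn":0},{"jaw":-1,"dx":0,"dy":0,"dz":0.13,"turn":0},{"jaw":-1,"dx":0,"dy":0,"dz":0.17,"turn":0},{"jaw":-1,"dx":0,"dy":0,"dz":0.21,"turn":0},{"jaw":-1,"dx":0,"dy":0,"dz":0.23,"turn":0},{"jaw":-1,"dx":0,"dy":0,"dz":0.23,"turn":0}]'
python3 - <<'E'
from h import *
im,d,c,s=snap('wrist','w10');print(s['time_s'],s['tool_pos'],s['opening'])
W=cloud(c,d)
for p in [(280,250),(280,230),(280,270)]: print(p,W[p[1],p[0]])
m=(abs(W[...,2]-88)<7);m[380:]=0;m[:,:200]=0;m[:,360:]=0
n,l,st,ce=cv2.connectedComponentsWithStats(m.astype(np.uint8))
for i in range(1,n):
    if st[i,4]<200: continue
    v,u=np.where(l==i);p=cast(c,np.c_[u,v],np.median(W[l==i][:,2]))[:,:2]
    print(st[i],cv2.minAreaRect(p.astype(np.float32)),np.median(W[l==i][:,2]))
E
```

```text
time_s: 16.65
tool_pos: [496.5, 32.9, 37.8]
eef_rot: [0.999, -0.046, -0.0, 0.0]
ft_force: [-0.3, 0.2, 0.3]
opening: 85.5
time_s: 17.45
tool_pos: [498.4, 33.0, 271.2]
eef_rot: [0.999, -0.046, 0.003, -0.0]
ft_force: [0.4, 0.0, -0.6]
opening: 85.0
17.45 [498.44267653  33.02430447 271.23727979] 84.97925317754425
(280, 250) [489.27078306 -77.18314495  -1.79454189]
(280, 230) [ 4.91989716e+02 -4.85448985e+01 -4.71347516e-01]
(280, 270) [ 486.53604934 -105.90180158   -0.79259819]
[200   0  19  53 266] ((451.1156921386719, 179.02084350585938), (44.96892547607422, 10.270894050598145), 67.12012481689453) 84.01581871082632
[243 144  71  15 995] ((500.4503173828125, 64.17079162597656), (13.60806655883789, 68.66345977783203), 84.57533264160156) 84.90374019368738
[ 248  161   62   46 2763] ((498.0745544433594, 32.773704528808594), (45.31934356689453, 59.67646408081055), 84.56127166748047) 90.92564354328118
[245 210  67  14 924] ((494.0011291503906, -2.7074365615844727), (14.097894668579102, 68.44139862060547), 84.49632263183594) 84.8242000487403
[285 374  57   6 211] ((516.6844482421875, -210.8768310546875), (7.510574817657471, 68.280517578125), 84.15241241455078) 82.51289645988038
```

View pics/w10.png

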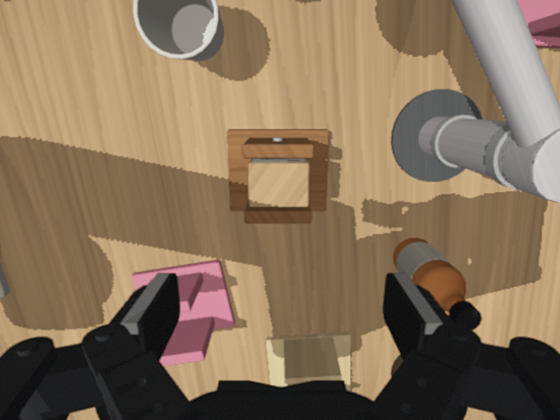

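The blank stands at (498,33) with its top at 91 mm, about 2 mm off the rest's middle. Next is the hood: I move over the handle to measure it and the hinge.

```bash
python3 -m jog '[{"jaw":-1,"dx":0.015,"dy":0.03,"dz":0.03,"turn":0},{"jaw":-1,"dx":0.035,"dy":0.07,"dz":0.06,"turn":0},{"jaw":-1,"dx":0.055,"dy":0.11,"dz":0.06,"turn":0},{"jaw":-1,"dx":0.075,"dy":0.15,"dz":0.06,"turn":0},{"jaw":-1,"dx":0.085,"dy":0.18,"dz":0.06,"turn":0},{"jaw":-1,"dx":0.092,"dy":0.195,"dz":0.06,"turn":0},{"jaw":-1,"dx":0.092,"dy":0.195,"dz":0.06,"turn":0},{"jaw":-1,"dx":0.092,"dy":0.195,"dz":0.06,"turn":0}]'
python3 - <<'E'
from h import *
im,d,c,s=snap('wrist','w11');print(s['time_s'],s['tool_pos'],s['opening'])
W=cloud(c,d);T=c[2]
m=(abs(W[...,2]-261)<6);m[300:]=0
n,l,st,ce=cv2.connectedComponentsWithStats(m.astype(np.uint8))
for i in range(1,n):
    if st[i,4]<50: continue
    v,u=np.where(l==i);z=np.median(W[l==i][:,2]);p=cast(c,np.c_[u,v],z)[:,:2]
    print(st[i],cv2.minEnclosingCircle(p.astype(np.float32)),z)
m=(abs(W[...,2]-208.5)<2.5)
n,l,st,ce=cv2.connectedComponentsWithStats(m.astype(np.uint8))
for i in range(1,n):
    if st[i,4]<150: continue
    v,u=np.where(l==i);p=cast(c,np.c_[u,v],208.5)[:,:2]
    print('head?',st[i],cv2.minEnclosingCircle(p.astype(np.float32)))
E
```

```text
time_s: 18.3
tool_pos: [587.9, 227.1, 326.5]
eef_rot: [0.999, -0.046, -0.001, 0.001]
ft_force: [-1.3, -0.8, -0.4]
opening: 85.6
18.3 [587.86097688 227.09447973 326.48816182] 85.56498041865414
[278 197  32  32 791] ((597.5587768554688, 231.4530029296875), 11.05522346496582) 260.6922365093871
head? [ 263  166   59   55 1625] ((597.44482421875, 230.28919982910156), 24.157793045043945)
head? [377 343  26  38 600] ((676.9474487304688, 57.92763900756836), 21.52480697631836)
```

View pics/w11.png

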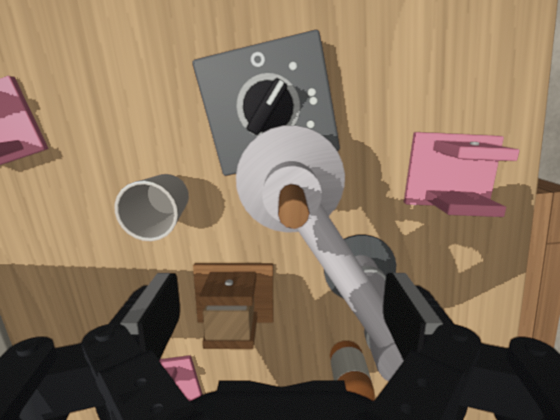

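Run:
```python
from h import *
im,d,c=load('w10');W=cloud(c,d)
h=np.array([597.5,231.])
for t in ['w10','w11']:
    im,d,c=load(t);W=cloud(c,d)
    r=np.hypot(W[...,0]-h[0],W[...,1]-h[1])
    m=(W[...,2]>199)&(W[...,2]<208)&(r>50)&(r<160)
    P=W[m][:,:2];print(t,len(P))
    if len(P)>100:
        dv=P-h;a=np.arctan2(dv[:,1],dv[:,0]);print('dir deg',np.degrees(np.median(a)),np.degrees(a.std()), 'hinge',h+200*np.array([np.cos(np.median(a)),np.sin(np.median(a))]))
c=cam('top');W=cloud(c,np.load('pics/top0d.npy'))
m=(abs(W[...,2]-208.5)<6);m[:,:252]=0;m[:,290:]=0;m[160:]=0
v,u=np.where(m);p=cast(c,np.c_[u,v],209)[:,:2];print('head top',p.min(0),p.max(0),cv2.minEnclosingCircle(p.astype(np.float32)))
W10=cloud(load('w10')[2],load('w10')[1]);m=abs(W10[...,2]-7)<2.5;m[:,:385]=0;m[:,500:]=0;m[:70]=0;m[200:]=0
P=W10[m][:,:2];print('foot',P.min(0),P.max(0),cv2.minEnclosingCircle(P.astype(np.float32)))
```

```text
w10 5012
dir deg -64.18126632182188 3.167865727600357 hinge [684.60508965  50.96471636]
w11 2715
dir deg -62.413317451009675 4.482536873449028 hinge [690.11800786  53.73775185]
head top [660.74065104  30.4526325 ] [713.23772951  80.52593667] ((683.6838989257812, 57.65202331542969), 31.999143600463867)
foot [635.8006981   -1.05323581] [742.56935119 108.11648521] ((690.2803955078125, 53.40433120727539), 55.16475296020508)
```

The foot plate gives the hinge at (690.3,53.4), and the handle is at (597.5,231), 200.4 mm from it, which agrees. I need a 69° swing counter-clockwise. First I grip the handle.

```bash
python3 -m jog '[{"jaw":-1,"dx":0.0095,"dy":0.004,"dz":-0.02,"turn":0},{"jaw":-1,"dx":0.0095,"dy":0.004,"dz":-0.05,"turn":0},{"jaw":-1,"dx":0.0095,"dy":0.004,"dz":-0.08,"turn":0},{"jaw":-1,"dx":0.0095,"dy":0.004,"dz":-0.105,"turn":0},{"jaw":-1,"dx":0.0095,"dy":0.004,"dz":-0.122,"turn":0},{"jaw":-1,"dx":0.0095,"dy":0.004,"dz":-0.122,"turn":0},{"jaw":-1,"dx":0.0095,"dy":0.004,"dz":-0.122,"turn":0}]' && python3 -m jog '[{"jaw":1,"dx":0,"dy":0,"dz":0,"turn":0},{"jaw":1,"dx":0,"dy":0,"dz":0,"turn":0},{"jaw":1,"dx":0,"dy":0,"dz":0,"turn":0},{"jaw":1,"dx":0,"dy":0,"dz":0,"turn":0},{"jaw":1,"dx":0,"dy":0,"dz":0,"turn":0},{"jaw":1,"dx":0,"dy":0,"dz":0,"turn":0},{"jaw":1,"dx":0,"dy":0,"dz":0,"turn":0}]' 25
python3 - <<'E'
from h import *
im,d,c,s=snap('wrist','w12');print(s['time_s'],s['tool_pos'],s['opening'],s['ft_force'])
h=np.array([690.3,53.4]);t0=np.radians(117.6)
p0=h+200*np.array([np.cos(t0),np.sin(t0)])
for a in np.linspace(0,1.206,13): print(round(a,3),((h+200*np.array([np.cos(t0+a),np.sin(t0+a)])-p0)/1000).round(4))
E
```

```text
time_s: 19.05
tool_pos: [598.1, 230.9, 206.5]
eef_rot: [0.999, -0.047, 0.0, 0.0]
ft_force: [0.3, -0.2, -0.3]
opening: 85.1
time_s: 19.75
tool_pos: [598.2, 232.3, 206.5]
eef_rot: [0.999, -0.046, 0.0, -0.0]
ft_force: [-1.4, 0.7, 5.6]
opening: 21.0
19.75 [598.23109757 232.29243534 206.45049487] 20.970700567890212 [-1.38907025  0.68903925  5.58495991]
0.0 [0. 0.]
0.1 [-0.0173 -0.0102]
0.201 [-0.0335 -0.0221]
0.302 [-0.0485 -0.0355]
0.402 [-0.062  -0.0504]
0.502 [-0.0739 -0.0665]
0.603 [-0.0842 -0.0838]
0.703 [-0.0927 -0.102 ]
0.804 [-0.0993 -0.121 ]
0.904 [-0.1039 -0.1405]
1.005 [-0.1066 -0.1604]
1.106 [-0.1073 -0.1805]
1.206 [-0.106  -0.2006]
```

View pics/w12.png

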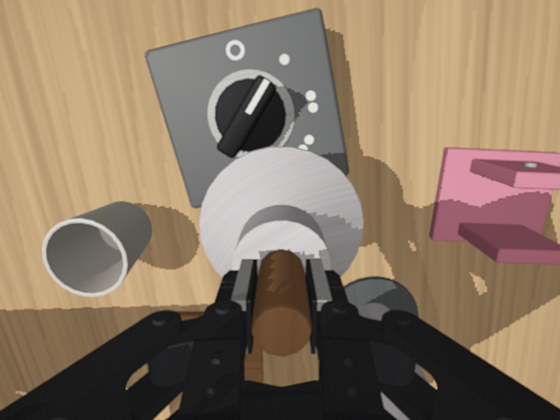

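The handle at (280,300) is firmly between the pads (21 mm). Swinging along the arc.

```bash
python3 -m jog '[{"jaw":1,"dx":-0.009,"dy":-0.005,"dz":0,"turn":0.05},{"jaw":1,"dx":-0.0173,"dy":-0.0102,"dz":0,"turn":0.1},{"jaw":1,"dx":-0.0335,"dy":-0.0221,"dz":0,"turn":0.2},{"jaw":1,"dx":-0.0485,"dy":-0.0355,"dz":0,"turn":0.3},{"jaw":1,"dx":-0.062,"dy":-0.0504,"dz":0,"turn":0.4},{"jaw":1,"dx":-0.0739,"dy":-0.0665,"dz":0,"turn":0.5},{"jaw":1,"dx":-0.0842,"dy":-0.0838,"dz":0,"turn":0.6},{"jaw":1,"dx":-0.0842,"dy":-0.0838,"dz":0,"turn":0.6}]'
```

```text
time_s: 20.6
tool_pos: [512.0, 147.0, 206.4]
eef_rot: [0.968, 0.252, -0.001, -0.0]
ft_force: [-5.2, 5.0, 5.2]
opening: 21.1
```

```bash
python3 -m jog '[{"jaw":1,"dx":-0.0045,"dy":-0.009,"dz":0,"turn":0.05},{"jaw":1,"dx":-0.0085,"dy":-0.0182,"dz":0,"turn":0.1},{"jaw":1,"dx":-0.0151,"dy":-0.0372,"dz":0,"turn":0.2},{"jaw":1,"dx":-0.0197,"dy":-0.0567,"dz":0,"turn":0.3},{"jaw":1,"dx":-0.0224,"dy":-0.0766,"dz":0,"turn":0.4},{"jaw":1,"dx":-0.0231,"dy":-0.0967,"dz":0,"turn":0.5},{"jaw":1,"dx":-0.0218,"dy":-0.1168,"dz":0,"turn":0.6},{"jaw":1,"dx":-0.0218,"dy":-0.1168,"dz":0,"turn":0.6}]' && python3 -m jog '[{"jaw":1,"dx":0,"dy":0,"dz":0,"turn":0},{"jaw":1,"dx":0,"dy":0,"dz":0,"turn":0}]'
python3 - <<'E'
from h import *
im,d,c,s=snap('scene','s13');print(s['time_s'],s['tool_pos'],s['opening'],s['ft_force'])
E
```

```text
time_s: 21.4
tool_pos: [490.4, 29.3, 206.3]
eef_rot: [0.85, 0.526, -0.002, -0.0]
ft_force: [-9.9, 0.1, 14.2]
opening: 21.4
time_s: 21.6
tool_pos: [490.2, 30.6, 206.3]
eef_rot: [0.851, 0.526, -0.002, -0.001]
ft_force: [-9.6, -0.7, 13.1]
opening: 21.1
21.6 [490.23077523  30.61635017 206.33508912] 21.135544796720854 [-9.61556441 -0.70785951 13.05925939]
```

View pics/s13.png

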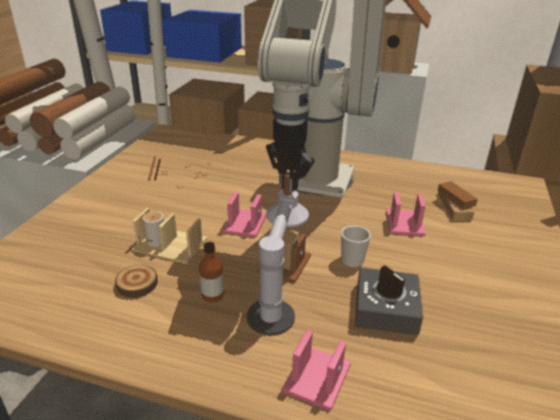

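The hood is now over the rest, with the hand at (290,170) in the scene view. I release, rise and check the hood.

```bash
python3 -m jog '[{"jaw":0.2,"dx":0,"dy":0,"dz":0,"turn":0},{"jaw":-0.5,"dx":0,"dy":0,"dz":0,"turn":0},{"jaw":-1,"dx":0,"dy":0,"dz":0,"turn":0},{"jaw":-1,"dx":0,"dy":0,"dz":0,"turn":0},{"jaw":-1,"dx":0,"dy":0,"dz":0.03,"turn":0},{"jaw":-1,"dx":0,"dy":0,"dz":0.06,"turn":0},{"jaw":-1,"dx":0,"dy":0,"dz":0.1,"turn":0},{"jaw":-1,"dx":0,"dy":0,"dz":0.12,"turn":0}]' && python3 -m jog '[{"jaw":-1,"dx":0.005,"dy":0.02,"dz":0,"turn":0.14},{"jaw":-1,"dx":0.015,"dy":0.05,"dz":0,"turn":0.28},{"jaw":-1,"dx":0.025,"dy":0.08,"dz":0,"turn":0.42},{"jaw":-1,"dx":0.035,"dy":0.11,"dz":0,"turn":0.56},{"jaw":-1,"dx":0.045,"dy":0.14,"dz":0,"turn":0.7},{"jaw":-1,"dx":0.055,"dy":0.17,"dz":0,"turn":0.84},{"jaw":-1,"dx":0.065,"dy":0.2,"dz":-0.02,"turn":0.98},{"jaw":-1,"dx":0.075,"dy":0.23,"dz":-0.03,"turn":1.12}]' && python3 -m jog '[{"jaw":-1,"dx":0,"dy":0.02,"dz":0,"turn":0.14},{"jaw":-1,"dx":0,"dy":0.03,"dz":0,"turn":0.253},{"jaw":-1,"dx":0,"dy":0.03,"dz":0,"turn":0.253},{"jaw":-1,"dx":0,"dy":0.03,"dz":0,"turn":0.253},{"jaw":-1,"dx":0,"dy":0.03,"dz":0,"turn":0.253}]'
python3 - <<'E'
from h import *
im,d,c,s=snap('wrist','w14');print(s['time_s'],s['tool_pos'],np.degrees(np.arctan2(*R.from_quat(s['eef_rot']).as_matrix()[[1,0],0])))
snap('top','t14')
E
```

```text
time_s: 22.45
tool_pos: [493.3, 31.4, 329.1]
eef_rot: [0.851, 0.526, 0.002, 0.001]
ft_force: [-0.4, -0.0, 0.5]
opening: 85.4
time_s: 23.25
tool_pos: [566.9, 262.5, 294.5]
eef_rot: [0.439, 0.899, -0.001, -0.0]
ft_force: [0.3, -0.5, -0.8]
opening: 85.1
time_s: 23.75
tool_pos: [567.0, 290.6, 295.9]
eef_rot: [0.326, 0.945, -0.0, 0.0]
ft_force: [0.7, 0.6, 0.2]
opening: 85.0
23.75 [567.01923787 290.60916823 295.94276113] 141.93333172622877
```

View pics/w14.png

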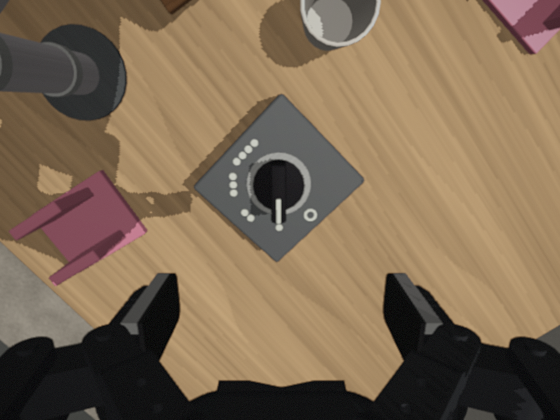

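View pics/t14.png

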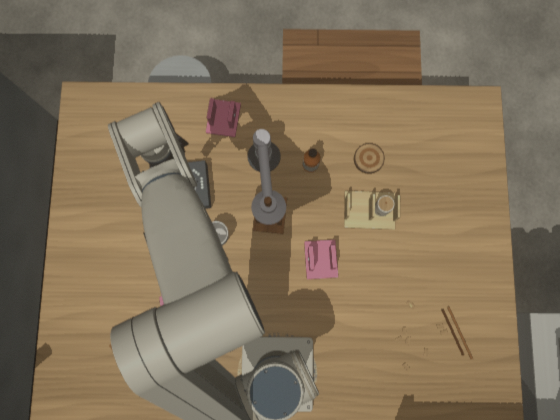

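The wrist view shows the selector at (279,190), its white line at (279,210) pointing at the single dot at (279,228). The three dots are at (234,184). The top view shows the hood over the rest at (268,205). Now the numbers.

Run:
```python
from h import *
im,d,c=load('t14');W=cloud(c,d)
m=(abs(W[...,2]-261)<6);m[230:]=0;m[:190]=0;m[:,:255]=0;m[:,285:]=0
v,u=np.where(m);p=cast(c,np.c_[u,v],262)[:,:2];print('handle',cv2.minEnclosingCircle(p.astype(np.float32)),len(p))
im,d,c=load('w14');W=cloud(c,d)
m=(abs(W[...,2]-106)<5);m[260:]=0;m[:120]=0;m[:,:220]=0;m[:,340:]=0
v,u=np.where(m);p=cast(c,np.c_[u,v],107)[:,:2];print('bar',cv2.minAreaRect(p.astype(np.float32)),len(p),np.median(W[m][:,2]))
m=(abs(W[...,2]-54)<4);m[280:]=0;m[:80]=0;m[:,:180]=0;m[:,380:]=0
v,u=np.where(m);p=cast(c,np.c_[u,v],55)[:,:2];print('box',cv2.minAreaRect(p.astype(np.float32)))
```

```text
handle ((491.2516174316406, 30.260025024414062), 10.467763900756836) 45
bar ((578.7445068359375, 299.98175048828125), (61.05227279663086, 15.540395736694336), 52.11670684814453) 914 105.99440793843519
box ((578.3858642578125, 299.7748718261719), (148.38381958007812, 138.45294189453125), 7.307672023773193)
```

The handle is at (491,30), 6 mm from the rest's middle. The selector axis is at (578.6,300), bar at 52.1°. Going down over the bar.

```bash
python3 -m jog '[{"jaw":-1,"dx":0.006,"dy":0.005,"dz":-0.03,"turn":0},{"jaw":-1,"dx":0.0115,"dy":0.009,"dz":-0.07,"turn":0},{"jaw":-1,"dx":0.0115,"dy":0.009,"dz":-0.11,"turn":0},{"jaw":-1,"dx":0.0115,"dy":0.009,"dz":-0.15,"turn":0},{"jaw":-1,"dx":0.0115,"dy":0.009,"dz":-0.185,"turn":0},{"jaw":-1,"dx":0.0115,"dy":0.009,"dz":-0.215,"turn":0},{"jaw":-1,"dx":0.0115,"dy":0.009,"dz":-0.236,"turn":0},{"jaw":-1,"dx":0.0115,"dy":0.009,"dz":-0.236,"turn":0}]'  && python3 -m jog '[{"jaw":0,"dx":0,"dy":0,"dz":0,"turn":0},{"jaw":0,"dx":0,"dy":0,"dz":0,"turn":0},{"jaw":0.2,"dx":0,"dy":0,"dz":0,"turn":0}]'
python3 - <<'E'
from h import *
im,d,c,s=snap('wrist','w15');print(s['time_s'],s['tool_pos'],s['opening'],s['ft_force'])
E
```

```text
time_s: 24.65
tool_pos: [576.5, 298.7, 56.8]
eef_rot: [0.325, 0.946, -0.002, -0.002]
ft_force: [-0.1, -0.1, 0.5]
opening: 85.3
time_s: 24.95
tool_pos: [579.7, 300.8, 61.7]
eef_rot: [0.325, 0.946, 0.001, 0.001]
ft_force: [-0.4, 0.5, -0.5]
opening: 44.0
24.95 [579.66371786 300.76925051  61.74624012] 43.9705151746769 [-0.35721499  0.47449072 -0.47751065]
```

View pics/w15.png

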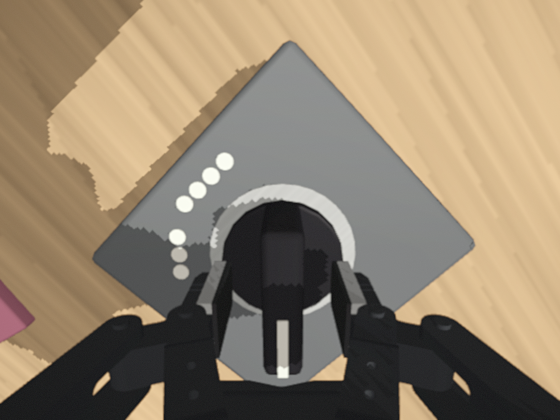

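The bar (264–302) lies centred between the pads. Closing on it.

```bash
python3 -m jog '[{"jaw":1,"dx":0,"dy":0,"dz":0,"turn":0},{"jaw":1,"dx":0,"dy":0,"dz":0,"turn":0},{"jaw":1,"dx":0,"dy":0,"dz":0,"turn":0},{"jaw":1,"dx":0,"dy":0,"dz":0,"turn":0},{"jaw":1,"dx":0,"dy":0,"dz":0,"turn":0}]' 40
```

```text
time_s: 25.5
tool_pos: [578.9, 300.6, 60.9]
eef_rot: [0.325, 0.946, 0.0, 0.0]
ft_force: [-1.8, -0.7, 5.9]
opening: 15.3
```

Gripped at 15.3 mm. The hood is over the rest, so I turn clockwise by 1.571 rad.

```bash
python3 -m jog '[{"jaw":1,"dx":0,"dy":0,"dz":0,"turn":-0.08},{"jaw":1,"dx":0,"dy":0,"dz":0,"turn":-0.2},{"jaw":1,"dx":0,"dy":0,"dz":0,"turn":-0.32},{"jaw":1,"dx":0,"dy":0,"dz":0,"turn":-0.44},{"jaw":1,"dx":0,"dy":0,"dz":0,"turn":-0.56},{"jaw":1,"dx":0,"dy":0,"dz":0,"turn":-0.68},{"jaw":1,"dx":0,"dy":0,"dz":0,"turn":-0.785},{"jaw":1,"dx":0,"dy":0,"dz":0,"turn":-0.785}]' && python3 -m jog '[{"jaw":1,"dx":0,"dy":0,"dz":0,"turn":-0.08},{"jaw":1,"dx":0,"dy":0,"dz":0,"turn":-0.2},{"jaw":1,"dx":0,"dy":0,"dz":0,"turn":-0.32},{"jaw":1,"dx":0,"dy":0,"dz":0,"turn":-0.44},{"jaw":1,"dx":0,"dy":0,"dz":0,"turn":-0.56},{"jaw":1,"dx":0,"dy":0,"dz":0,"turn":-0.68},{"jaw":1,"dx":0,"dy":0,"dz":0,"turn":-0.786},{"jaw":1,"dx":0,"dy":0,"dz":0,"turn":-0.786}]' && python3 -m jog '[{"jaw":1,"dx":0,"dy":0,"dz":0,"turn":0},{"jaw":1,"dx":0,"dy":0,"dz":0,"turn":0},{"jaw":1,"dx":0,"dy":0,"dz":0,"turn":0}]'
python3 - <<'E'
from h import *
im,d,c,s=snap('wrist','w16');print(s['time_s'],s['tool_pos'],s['opening'],s['ft_force'],np.degrees(np.arctan2(*R.from_quat(s['eef_rot']).as_matrix()[[1,0],0])))
E
```

```text
time_s: 26.3
tool_pos: [579.2, 300.2, 60.9]
eef_rot: [0.663, 0.749, 0.0, 0.001]
ft_force: [-0.6, -2.6, 6.1]
opening: 15.5
time_s: 27.1
tool_pos: [579.0, 299.7, 60.9]
eef_rot: [0.899, 0.438, 0.0, 0.001]
ft_force: [-0.5, -4.4, 7.6]
opening: 15.6
time_s: 27.4
tool_pos: [579.0, 299.7, 60.9]
eef_rot: [0.898, 0.439, 0.0, 0.001]
ft_force: [-0.2, -4.0, 7.9]
opening: 15.2
27.4 [579.02678398 299.69346508  60.92428956] 15.249588142588188 [-0.19382967 -4.03638842  7.85886049] 52.09187621903136
```

View pics/w16.png

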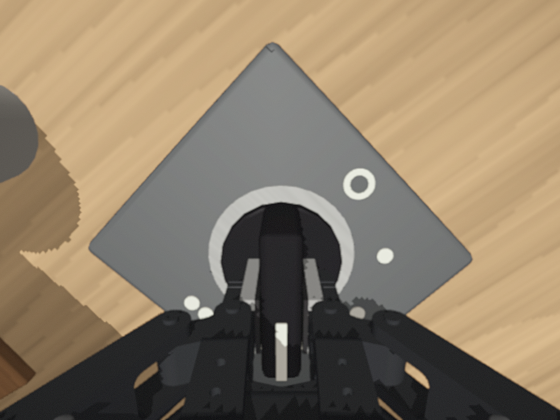

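The bar has turned 90° with the tool: ring at (359,184), single dot at (385,256), white line at (281,345) pointing at the hidden three-dot mark. Release and rise.

```bash
python3 -m jog '[{"jaw":0.5,"dx":0,"dy":0,"dz":0,"turn":0},{"jaw":0,"dx":0,"dy":0,"dz":0,"turn":0},{"jaw":-0.5,"dx":0,"dy":0,"dz":0,"turn":0},{"jaw":-1,"dx":0,"dy":0,"dz":0,"turn":0},{"jaw":-1,"dx":0,"dy":0,"dz":0.03,"turn":0},{"jaw":-1,"dx":0,"dy":0,"dz":0.07,"turn":0},{"jaw":-1,"dx":0,"dy":0,"dz":0.11,"turn":0},{"jaw":-1,"dx":0,"dy":0,"dz":0.15,"turn":0}]' && python3 -m jog '[{"jaw":-1,"dx":0,"dy":0,"dz":0.04,"turn":0},{"jaw":-1,"dx":-0.02,"dy":0.02,"dz":0.08,"turn":0},{"jaw":-1,"dx":-0.04,"dy":0.04,"dz":0.09,"turn":0},{"jaw":-1,"dx":-0.04,"dy":0.04,"dz":0.09,"turn":0},{"jaw":-1,"dx":-0.04,"dy":0.04,"dz":0.09,"turn":0},{"jaw":-1,"dx":-0.04,"dy":0.04,"dz":0.09,"turn":0}]'
python3 - <<'E'
from h import *
im,d,c,s=snap('wrist','w17');print(s['time_s'],s['tool_pos'])
W=cloud(c,d)
m=(abs(W[...,2]-106)<5);m[:,:130]=0
n,l,st,ce=cv2.connectedComponentsWithStats(m.astype(np.uint8))
for i in range(1,n):
    if 300<st[i,4]<4000:
        v,u=np.where(l==i);p=cast(c,np.c_[u,v],107)[:,:2];print('bar',st[i],cv2.minAreaRect(p.astype(np.float32)))
snap('top','t17');snap('scene','s17')
im,d,c=load('t17');W=cloud(c,d)
def circ(nm,z,box,tol=6):
    m=abs(W[...,2]-z)<tol;k=np.zeros_like(m);k[box[1]:box[3],box[0]:box[2]]=1;m&=k
    if m.sum(): v,u=np.where(m);p=cast(c,np.c_[u,v],z)[:,:2];print(nm,cv2.minEnclosingCircle(p.astype(np.float32)))
circ('handle',262,(255,190,285,225))
for k in range(2):
    circ('log',88,(375,190,396,216));circ('oil',150,(300,140,325,165));circ('mug',85,(200,218,232,250));circ('slice',22,(350,138,390,178))
    W=cloud(c,np.load('pics/top0d.npy'));print('start')
E
```

```text
time_s: 28.25
tool_pos: [578.2, 300.3, 211.2]
eef_rot: [0.898, 0.439, -0.0, -0.0]
ft_force: [0.1, 0.3, -0.4]
opening: 85.8
time_s: 28.85
tool_pos: [538.4, 339.6, 298.7]
eef_rot: [0.899, 0.439, -0.001, 0.0]
ft_force: [0.1, -0.1, -0.4]
opening: 85.1
28.85 [538.41731228 339.6189679  298.73532632]
bar [268 203  16  56 827] ((578.435302734375, 301.39385986328125), (15.755274772644043, 62.126564025878906), 52.11396026611328)
handle ((490.8190002441406, 29.854290008544922), 10.708966255187988)
log ((518.1375732421875, -329.5035705566406), 27.65825653076172)
oil ((662.2925415039062, -100.51425170898438), 13.072402000427246)
mug ((420.9710693359375, 193.79022216796875), 37.809974670410156)
slice ((683.4567260742188, -291.0588073730469), 50.13798141479492)
start
log ((518.329833984375, -329.6614685058594), 27.426008224487305)
oil ((662.7247314453125, -100.28862762451172), 12.746834754943848)
mug ((421.1319580078125, 193.66636657714844), 37.7655029296875)
slice ((683.7144775390625, -290.4904479980469), 50.6261100769043)
start
```

View pics/w17.png

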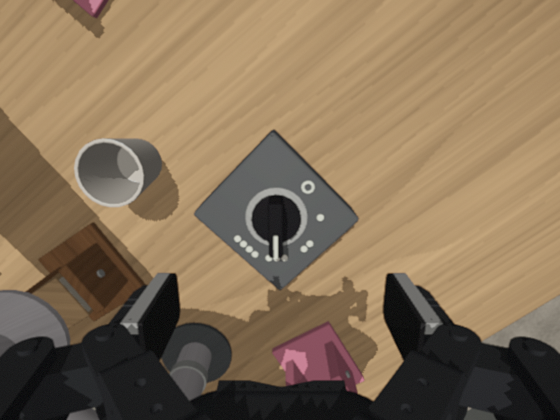

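View pics/s17.png

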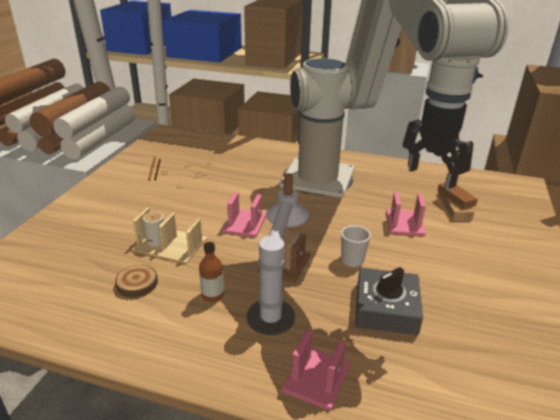

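The white line at (276,245) points at the three-dot row at (276,258). The bystanders stand where they began, the hood is over the rest, and the arm is clear. Handing in.

Run:
```python
from station import bot
print(bot.sign_off());print(bot.observe()['time_s'])
```

```text
the job is handed in; nothing more can be done
None
the job is handed in; nothing more can be done
```

I handed the job in at about 29 s. The blank is upright in the brown rest, the hood is over it, and the selector was then turned from one dot to three dots.

**Last checks**
- **Blank:** about 2 mm off the rest's middle, its top at 91 mm against 92 mm expected. I measured this before swinging the hood. The hood hides the blank now, so I did not re-measure it.
- **Hood:** the handle is about 6 mm from the rest's middle.
- **Selector:** the bar is within about 0.5° of the three-dot mark.
- **Log, bottle, mug and slice:** all within 1 mm of where they stood at the start.
- **Arm:** raised and touching nothing.

**What went wrong or disagreed**
- **Missed regrasp:** I set the blank down on the bench to turn the grip from its 45 mm to its 60 mm side. The first try closed on top of the blank and pressed at about 37 N, just under the 40 N limit. The blank did not move.
- **Fingertip position:** in the images the fingertips lie about 16 to 28 mm behind the TCP (the tool's reference point), not 22 mm ahead of it as described. I went about 38 mm lower for the later grips, and they all held.

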